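# Load the die and pull the guard shut with the hook pole

### The job

First lay the round brass blank flat in the round cavity of the blue press, without dropping it. Then, hands off the guard itself, draw the hook pole out of its sleeve by the neck, put it down and take it again by its black handle, slip its side prong through the steel ring eye of the raised guard, and with the prong kept in the ring swing the guard down, without slamming it, until it is fully shut. Lay the pole flat on the open bench, clear of press and sleeve, and let go; leave the square blank, the oil bottle and the cup where they are.

Things in the scene. Friction and masses are not known exactly. Their poses are not given: they have to be found in the camera images.
- press: Blue press, fixed, base 170 x 230 mm, plus a lever housing to x = 135 mm, 65 mm high. Origin: middle of the base, on the bench. z up, y to the guard's hinge side, x roughly away from the robot. Rest post at (45, -85) mm, 110 mm high; hinge posts at (+-60, 105) mm, 107 mm high. In the middle a 110 x 110 mm steel die block, top 70 mm above the bench.
- die_hole0 (a point): Centre of the mouth of the round cavity in the die's top face (70 mm above the bench). Cavity diameter 64 mm, 5 mm deep, with a small chamfer; a seated blank stands 5 mm proud of the die.
- hinge (a point): Point on the guard's hinge axis, 115 mm above the bench, at press (0, 100) mm. The axis is level, along the press's x. The guard is a clear panel in a yellow frame, 150 mm along the hinge, 170 mm from hinge to free edge, 8 mm thick.
- guard (a joint): Guard angle, rad: 0 = fully shut (level over the die, a hard stop); 1.65 to 1.95 at the start (raised, leaning back past upright). Opening lifts the free edge from the press's -y side up and over towards +y. A friction hinge (0.28 N m, panel 0.2 kg) holds it wherever it is left; 1 to 3 N at the ring moves it.
- eye (a point): Centre of the steel ring eye, 28 mm beyond the guard's free edge: clear hole 28 mm, wire 8 mm thick. The hole's axis is parallel to the hinge (press x), so a prong along it turns freely in it. 198 mm from the hinge axis, at press x = -40 mm. With guard angle a it is at press y = 100 - 198 cos(a), height 115 + 198 sin(a) mm.
- blank: Round brass blank, diameter 60 mm, 10 mm thick, 0.15 to 0.3 kg. Origin: centre of its underside. It lies flat on the tray, its underside 6 mm above the bench, on one of two places that may be swapped with the square one.
- square_blank: Square brass blank, 56 x 56 x 10 mm, on the same tray, about 130 mm from the round one; not to be moved. Origin: centre of its underside.
- tray: Flat navy tray with two cream pads, fixed, 120 x 280 x 6 mm, no rim. Origin: centre of its underside; the two blanks lie one behind the other along its y.
- pole: Hook pole, 200 mm, 0.14 kg, lying along its x, z up. Origin: mid-length, underside. Black handle x = -100 to 0 mm, 24 mm wide and high; steel neck 14 mm square, x = 0 to 78, centre 12 mm up; red end block x = 78 to 100, 22 wide, 24 high; from it a straight 8 mm prong along -y at x = 89, 12 mm up, tip at y = -55 mm. At the start the handle is inside the sleeve, neck and prong stick out.
- pole_handle (a point): Middle of the black handle, pole (-50, 0, 12) mm. Axes as the pole's.
- pole_neck (a point): Place on the bare neck to pull the pole out by, pole (45, 0, 12) mm.
- pole_prong (a point): Point on the prong, pole (89, -33, 12) mm, 22 mm from its tip and 22 mm out of the block: bring it to the eye's centre to hook.
- sleeve: Grey sleeve, fixed, a low tunnel 110 mm long (its x), 48 mm wide, 40 mm high, on the bench, inside 36 mm wide and 34 mm high, open at both ends. Origin: middle of it, on the bench. The pole leaves it along the sleeve's -x, roughly towards the robot; about 110 mm of travel frees the handle.
- oil: White oil bottle with a red cap, 52 mm diameter, 130 mm high, loose; not to be moved. Origin: centre of its underside.
- cup: Blue open cup, 68 mm diameter, 50 mm high, loose; not to be moved. Origin: centre of its underside.
Things that resemble listed ones, but are neither listed nor needed, are in the scene too. Leave any purple, red or turquoise look-alike of the blank alone.

How it is judged:
On the way, in this order (a step that is already met when the one before it is completed fails the run):
1. the round blank lies seated in the cavity and is let go, the guard still raised (z of blank in the frame of die_hole0 below -0.0035 m and horizontal distance between blank and die_hole0 below 0.004 m and angle between blank's own z axis and vertical below 0.06 rad and contact force between the fingers and blank below 0.05 N and value of joint guard above 1.4 rad), for 0.2 s.
2. the pole is held by its black handle and its prong is through the ring eye of the raised guard (distance between pole_prong and eye below 0.022 m and angle between the y axis of pole and the x axis of press, either way round below 0.4 rad and contact force between the fingers and pole above 1 N and x of the grasp point in the frame of pole below 0.005 m and value of joint guard above 1.3 rad), for 0.1 s.
3. the guard is nearly down with the prong still in the ring (distance between pole_prong and eye below 0.025 m and value of joint guard below 0.5 rad), for 0.1 s.
At the end, for the whole second after the job is handed in: Round blank seated in the cavity (within 4 mm of centre, 3.5 mm or more deep, flat); guard under 0.04 rad; pole lying flat (within 8 mm of the bench), right way up and at rest, its and its handle's middles over 36 mm from the sleeve's middle, touching neither press nor sleeve (z of blank in the frame of die_hole0 below -0.0035 m and horizontal distance between blank and die_hole0 below 0.004 m and angle between blank's own z axis and vertical below 0.06 rad and value of joint guard below 0.04 rad and height (world z) of pole below 0.008 m and angle between pole's own z axis and vertical below 0.1 rad and horizontal distance between each of pole, pole_handle and sleeve above 0.036 m and contact force between pole and press below 0.05 N and contact force between pole and sleeve below 0.05 N and linear speed of each of pole, blank below 0.02 m/s).
It fails at once if the robot itself pushes the guard (contact force between any of the arm, the fingers and guard above 1 N).
It fails at once if the guard is slammed (shut faster than 3 rad/s) (velocity of joint guard below -3 rad/s).
It fails at once if the blank is dropped (moving faster than 0.6 m/s out of the fingers) (linear speed of blank above 0.6 m/s and contact force between the fingers and blank below 0.05 N).
It fails at once if the square blank, the bottle or the cup is moved by more than 20 mm (distance of any of square_blank, oil, cup from where it was at the start of the episode above 0.02 m).
It also fails if it takes over 72 s, if anything falls off the work surface, if the arm or the gripper's body presses on something with over 40 N, if the wrist force passes 120 N, or if a joint passes its speed limit or range.

### The arm

A 6-joint arm with a two-finger parallel gripper is mounted at the origin on the work surface. World frame = base frame: x ahead of the robot, y to its left, z up, the work surface at z = 0. Lengths are in m, angles in rad, forces in N, time in s.
With the tool pointing down it reaches from about 0.375 to 0.9 m from the base axis. Payload 3.1 kg.
Tool frame: the origin (TCP) lies at the centre of the arm's flange, where the gripper is bolted on; the fingertips stand 173 mm ahead of it and the grasp point (between the pads) lies 155 mm ahead of it (tip_extent is the distance from the TCP to the fingertips, in m); z points along the fingers, y is the direction in which the jaws open and shut (so a half turn about z gives the same grasp; the last joint's range is limited). The gripper opens to 85 mm and grips with 20 to 120 N. Pads are 22 mm wide; open, the fingers measure 114 mm over their backs; the gripper's body (76 mm by 85 mm) begins 54 mm behind the grasp point. The pads swing forward as they close: fully open they stand 13 mm farther back than shut.
Start: joints at [0.952, 0.527, 1.433, -0, 1.181, -0.178], TCP at [0.267, 0.565, 0.405] pointing down, gripper open.
Joint ranges: [-3.08, 3.08], [-0.75, 2.2], [0.22, 2.44], [-1.43, 4.57], [0, 2.65], [-2.85, 2.85]. Speed limits (rad/s): [2.79, 2.79, 3.14, 3.14, 3.14, 3.14].

### API

Orientations are given as a unit quaternion [x, y, z, w].
In Python, from station import sense, snapshot, sign_off, tip_extent gives the robot as it stands. The module is installed in compiled form; this text tells all that it offers.
- The arm moves only by the tool servo_tool, never from a script. Its argument "rows" is a list of rows, each a list of 3 entries, a list of its own where there are three numbers: the shift along the tool's x, y, z in mm, then the turn about the tool's z in degrees, then the opening, from -1 (shut) to 1 (fully open), so that 0 is half open. A call has 1 to 8 rows; each row is the pose to reach, as a shift and turn from the pose measured when the call began, along the tool's axes at that moment; what a row does not reach only later rows make up. A row lasts 1/10 s, in which the tool goes at most 50 mm and 8.59 degrees, less where a joint would pass 70% of its speed; a pose out of reach is approached as far as the arm can. A call with a gripper value outside its range is refused whole. The fingers move at their own pace and stop on an object; "force" is the grip in N (left out, the last holds). Time passes only in rows, so rows that repeat a pose let the fingers close. It gives the time, the measured TCP pose, the force and the opening at its end, in the units of the state.
- sense(): the state, without advancing time (a new reading comes with each control period).
- snapshot(name): name is "scene" or "top" or "wrist"; returns a dict with "image" (480x640x3 uint8, blue, green, red), "z_map" (480x640 float32, m along the optical axis (not along the pixel's ray), 0 where there is no reading), "vertical_fov" (degrees; the focal length in pixels is half the picture's height over the tangent of half this angle, whatever the lens; pixels are square), "cx", "cy" (the principal point, pixels), "k1" (the pictures are not rectified: a ray, as slopes to the right and down, at radius r is drawn at 1 + k1 r^2 times it, then the intrinsics apply), "cam_to_world" (4x4, takes a point from camera to world coordinates). Camera axes: x right, y down, z forward; pixel columns grow to the right and rows downward; lengths in m; the calibration is good to about 2 mm. A picture is of the moment at which its call begins.
- sign_off(): hands the job in, once; it reports no verdict.
The state is a dict: "t": time; "q": joint angles; "qd": joint speeds; "tau": joint torques, N m; "tcp_pos": TCP position; "tool_rot": TCP orientation; "force": force on the tool from outside, world axes, zero at the start; "ft_torque": the same for the moment, N m; "finger_gap": opening from 0.0 (shut) to 1.0 (fully open).
Only numpy, scipy, OpenCV 4.12 (cv2) and the standard library are available. Lean on these libraries where they do the work, as an engineer would, in place of code of your own. Each camera call takes 0.05 s, during which the arm holds its last target. There are 200 camera calls.

## Working session

There is one attempt and no reset: what is moved stays moved. The work goes in short steps, Python scripts to look and compute and a tool call to move; the robot and the scene stay as the last step left them, time stands still between calls to the robot, and variables do not carry over. Pictures are saved under pics/ and viewed, about 8 in all and at most 12, crops included, and the job is handed in when it is done.

Besides the shell and the picture viewer there is one more tool, called in YAML: its name, and indented under it one key for each argument. servo_tool: Moves the arm, as the interface text tells. Its arguments: {"type":"object","properties":{"rows":{"type":"array"},"force":{"type":"number"}},"required":["rows"]}

```bash
mkdir -p pics; cat > h.py <<'E'
import numpy as np, cv2
from scipy.spatial.transform import Rotation as R
from station import sense, snapshot, sign_off, tip_extent
def cloud(s):
    h,w=s["z_map"].shape
    f=h/2/np.tan(np.radians(s["vertical_fov"])/2)
    u,v=np.meshgrid(np.arange(w),np.arange(h))
    K=np.array([[f,0,s["cx"]],[0,f,s["cy"]],[0,0,1.]])
    p=np.stack([u,v],-1).reshape(-1,1,2).astype(float)
    n=cv2.undistortPoints(p,K,np.array([s["k1"],0,0,0,0.])).reshape(h,w,2)
    # r defined on undistorted ray -> same as opencv k1
    z=s["z_map"].astype(float)
    c=np.dstack([n*z[...,None],z])
    T=np.array(s["cam_to_world"])
    P=c@T[:3,:3].T+T[:3,3]; P[z==0]=np.nan
    return P,n,T
def ray(n,T,u,v,zw):
    d=T[:3,:3]@np.append(n[int(round(v)),int(round(u))],1); return T[:3,3]+d*(zw-T[2,3])/d[2]
def grab(name,fn=None):
    s=snapshot(name); P,n,T=cloud(s)
    if fn: cv2.imwrite(f"pics/{fn}.png",s["image"])
    return s["image"],P,n,T
def tool():
    s=sense(); return s,np.array(s["tcp_pos"]),R.from_quat(s["tool_rot"])
def shift(target_grasp, yaw_y=None, L=0.155):
    """mm shift in tool axes to bring grasp point to target; tool keeps orientation"""
    s,p,r=tool(); g=p+r.apply([0,0,L]); return np.round(r.inv().apply(np.array(target_grasp)-g)*1000,1)
E
python3 - <<'E'
from h import *
for n in("scene","top"):
    im,P,_,T=grab(n,n); np.savez(n+".npz",im=im,P=P,n=_,T=T)
    print(n,T.round(3).tolist())
s=sense(); print(s)
E
```

```text
scene [[-0.501, 0.639, -0.584, 1.224], [0.866, 0.372, -0.335, 0.427], [0.003, -0.673, -0.739, 1.008], [0.0, 0.0, 0.0, 1.0]]
top [[-0.015, -0.983, 0.186, 0.24], [-1.0, 0.015, -0.002, -0.026], [-0.001, -0.186, -0.983, 1.35], [0.0, 0.0, 0.0, 1.0]]
{'t': 0.1, 'q': array([ 9.51500225e-01,  5.28400540e-01,  1.43379519e+00, -1.77370753e-05,
        1.18138520e+00, -1.78511328e-01]), 'qd': array([ 0.00151844, -0.0011179 , -0.00352266, -0.00078826, -0.0002023 ,
        0.00213107]), 'tau': array([ 2.14952474e-04, -4.43303382e+01, -1.78585589e+01, -2.22057051e-04,
        3.82498067e-03,  2.44359711e-05]), 'tcp_pos': array([0.26645346, 0.56501125, 0.40380764]), 'tool_rot': array([ 2.18609134e-01,  9.75811999e-01, -9.19274011e-04, -3.78575450e-04]), 'force': array([ 0.21528689, -0.08484856, -0.06754351]), 'ft_torque': array([0.05141646, 0.05833561, 0.03809238]), 'finger_gap': 0.9992627778368094}
```

View pics/top.png

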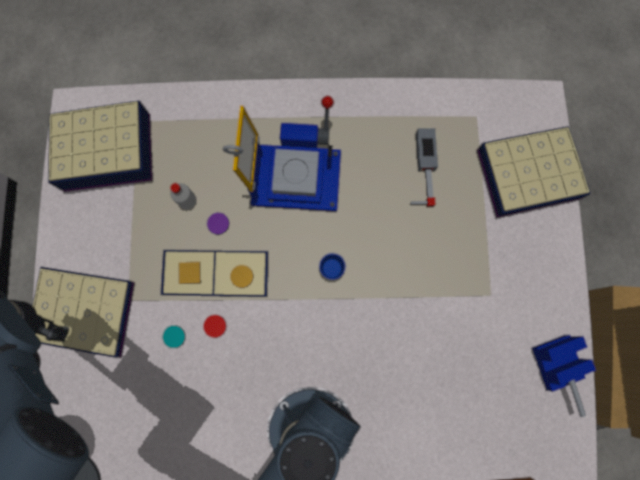

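View pics/scene.png

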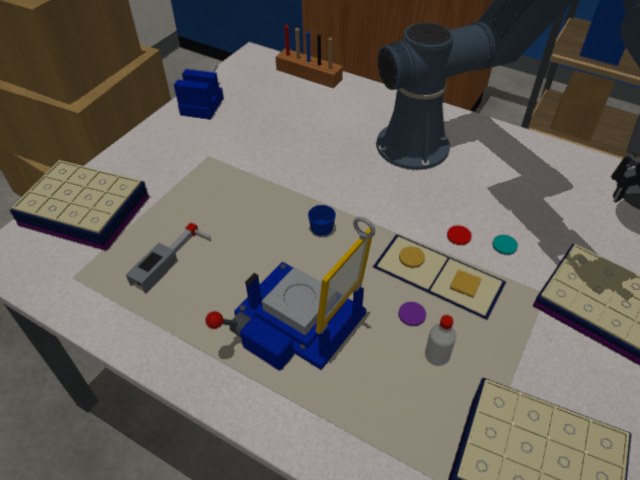

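Top view: candidates for the round brass blank are the round brass disc at (242,276) on the tray's cream pad, the square at (190,272), and the purple (218,223), red (215,326) and turquoise (174,336) discs. I choose (242,276). The cavity is at (295,170), the ring eye at (233,150), the pole block at (431,202) with its prong to (412,203), and the sleeve at (427,148).

```bash
python3 - <<'E'
from h import *
print("tip",tip_extent() if callable(tip_extent) else tip_extent)
D=np.load("top.npz"); im,P,n,T=[D[k] for k in("im","P","n","T")]
hsv=cv2.cvtColor(im,cv2.COLOR_BGR2HSV)
def rect(m,box,lab,zmin,zmax):
    u0,u1,v0,v1=box; M=np.zeros(m.shape,bool); M[v0:v1,u0:u1]=m[v0:v1,u0:u1]
    M&=(P[...,2]>zmin)&(P[...,2]<zmax)
    pts=P[M]; r=cv2.minAreaRect(pts[:,:2].astype(np.float32)*1000)
    print(lab,len(pts),"med",np.median(pts,0).round(4),"rect c",np.round(r[0],1),"size",np.round(r[1],1),"ang",round(r[2],1))
one=np.ones(im.shape[:2],bool)
rect(hsv[...,1]>130,(228,257,260,292),"blank",0.005,0.03)
rect(hsv[...,1]>130,(175,205,258,288),"square",0.005,0.03)
rect(one,(268,325,140,202),"die",0.064,0.078)
rect(one,(245,345,135,215),"base",0.01,0.06)
rect(one,(410,445,120,178),"sleeve",0.033,0.05)
rect(one,(405,440,168,212),"pole",0.006,0.032)
rect(one,(222,262,100,205),"guard",0.1,0.4)
rect(one,(222,242,140,160),"eye",0.25,0.4)
rect(one,(164,195,178,212),"oil",0.05,0.2)
rect(one,(315,350,250,285),"cup",0.03,0.2)
D=np.load("scene.npz"); im,P,n,T=[D[k] for k in("im","P","n","T")]
rect(one,(350,378,212,240),"eye scene",0.25,0.4)
rect(one,(275,325,265,325),"die sc",0.064,0.078)
rect(one,(180,215,215,245),"poleend sc",0.006,0.032)
big=cv2.resize(im[200:360,180:420],None,fx=3.3,fy=3.3,interpolation=cv2.INTER_CUBIC)
D=np.load("top.npz");b2=cv2.resize(D["im"][90:300,160:450],None,fx=2.7,fy=2.7,interpolation=cv2.INTER_CUBIC); cv2.imwrite("pics/b2.png",b2)
E
```

```text
tip 0.1734
blank 366 med [0.3906 0.1705 0.0176] rect c [390.8 170. ] size [54.8 52.6] ang 88.3
square 402 med [0.4021 0.3053 0.0172] rect c [401.2 307.3] size [52.4 54.8] ang 2.7
die 1737 med [0.6521 0.0281 0.0702] rect c [668.6  26.5] size [110.9 146.1] ang 85.4
base 3708 med [0.6377 0.0151 0.0253] rect c [665.2  26. ] size [229.5 213.9] ang 84.9
sleeve 697 med [ 0.7236 -0.3217  0.0416] rect c [ 723.9 -321.3] size [ 50.9 111.8] ang 89.2
pole 462 med [ 0.611  -0.3217  0.0186] rect c [ 616.7 -307.9] size [ 93.1 119.4] ang 89.5
guard 1547 med [0.6532 0.1357 0.2228] rect c [662.6 143.2] size [ 44.3 152.4] ang 85.3
eye 227 med [0.623  0.1455 0.3004] rect c [634.8 140.8] size [35.9 51.6] ang 58.4
oil 393 med [0.5903 0.3138 0.0916] rect c [595.6 319.5] size [46.9 50.1] ang 62.4
cup 211 med [ 0.4165 -0.0635  0.0482] rect c [408.4 -62.3] size [66.1 64.6] ang 45.5
eye scene 309 med [0.6252 0.1534 0.3078] rect c [617.8 150. ] size [43.6 36.2] ang 31.4
die sc 1651 med [0.6587 0.0305 0.0683] rect c [653.9  32.3] size [112.7 114. ] ang 84.9
poleend sc 257 med [ 0.5886 -0.3165  0.0169] rect c [ 584.9 -306.5] size [52.5 81.2] ang 46.9
```

View pics/b2.png

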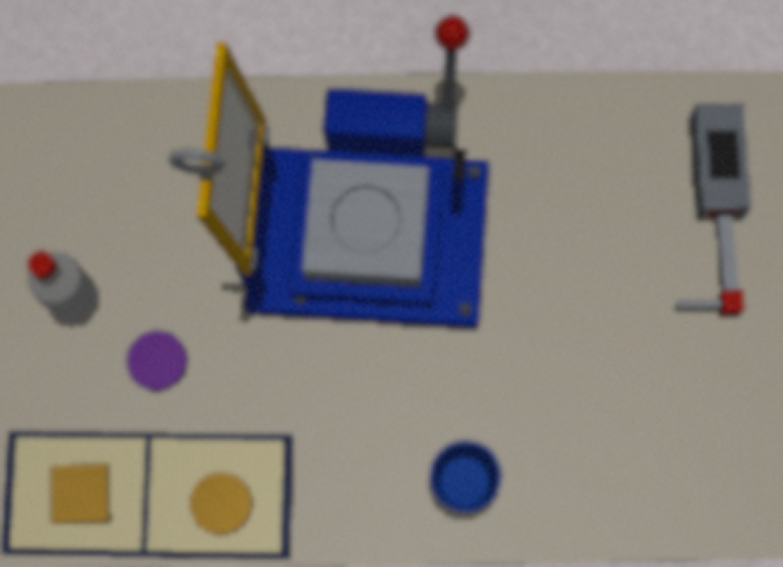

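```bash
python3 - <<'E'
from h import *
print(shift([0.391,0.170,0.20]))
E
```

```text
[-281.2 -303.7   49.3]
```

servo_tool:
  rows:
    - [[-34,-37,6],-4,1]
    - [[-68,-74,12],-8,1]
    - [[-102,-110,18],-12,1]
    - [[-137,-147,24],-16,1]
    - [[-171,-184,30],-20,1]
    - [[-205,-221,36],-23,1]
    - [[-240,-258,42],-25,1]
    - [[-272,-294,48],-25,1]

```text
t: 0.9
tcp_pos: [0.3862, 0.1847, 0.3566]
tool_rot: [0.002, 1.0, -0.001, -0.0]
force: [-0.5, -0.1, 0.5]
finger_gap: 0.999
```

```bash
cat > wr.py <<'E'
import sys
from h import *
im,P,n,T=grab("wrist",sys.argv[1]); np.savez("w.npz",im=im,P=P,n=n,T=T)
s,p,r=tool(); print("t",s["t"],"tcp",p.round(4),"R",r.as_matrix().round(3).tolist(),"q",s["q"].round(2),"cam",T[:3,3].round(3))
E
python3 wr.py w1; python3 - <<'E'
from h import *
D=np.load("w.npz"); im,P,n,T=[D[k] for k in("im","P","n","T")]
hsv=cv2.cvtColor(im,cv2.COLOR_BGR2HSV)
m=((hsv[...,0]>12)&(hsv[...,0]<28)&(hsv[...,1]>140)).astype(np.uint8)
k,l,st,c=cv2.connectedComponentsWithStats(m)
for i in range(1,k):
    if st[i,4]>800:
        q=P[l==i]; u,v=c[i]; print(st[i],c[i],np.nanmedian(q,0).round(4),"ray@16mm",ray(n,T,u,v,.016).round(4))
        r=cv2.minAreaRect(np.array([ray(n,T,a,b,.016)[:2]*1000 for b,a in np.argwhere(l==i)[::3]]).astype(np.float32)); print(r)
E
```

```text
t 0.95 tcp [0.3885 0.179  0.3557] R [[-1.0, 0.01, -0.001], [0.01, 1.0, -0.006], [0.001, -0.006, -1.0]] q [ 0.17  0.35  1.96 -0.01  0.84 -1.38] cam [0.306 0.184 0.326]
```

View pics/w1.png

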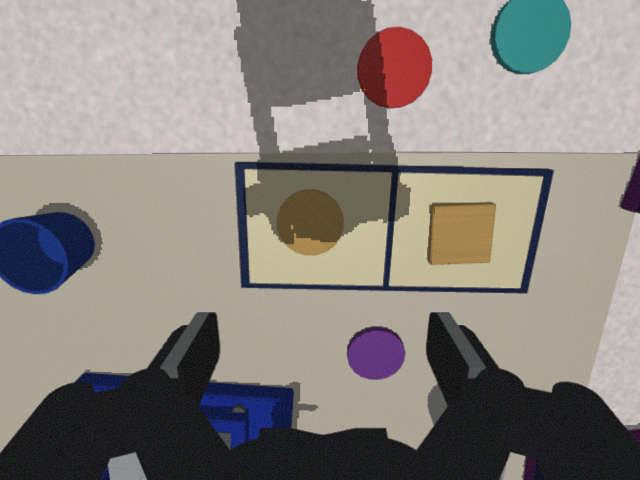

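The wrist view confirms the round brass blank at (310,222), partly in the gripper's shadow, and the square one at (461,233).

```bash
cat > blank.py <<'E'
from h import *
D=np.load("w.npz"); im,P,n,T=[D[k] for k in("im","P","n","T")]
hsv=cv2.cvtColor(im,cv2.COLOR_BGR2HSV)
m=((hsv[...,0]>8)&(hsv[...,0]<30)&(hsv[...,1]>110)).astype(np.uint8)
k,l,st,c=cv2.connectedComponentsWithStats(m)
for i in range(1,k):
    if st[i,4]>800:
        w=np.array([ray(n,T,a,b,.016)[:2]*1000 for b,a in np.argwhere(l==i)]).astype(np.float32)
        print(st[i],np.nanmedian(P[l==i],0).round(4),"circ",cv2.minEnclosingCircle(w),"mean",w.mean(0),"rect",cv2.minAreaRect(w))
print(hsv[222,310],hsv[210,300],hsv[233,461],hsv[270,270])
E
python3 blank.py
```

```text
[ 277  190   66   65 3367] [0.3897 0.1723 0.0165] circ ((390.6498107910156, 172.3560333251953), 29.794418334960938) mean [390.0655  172.25877] rect ((390.637939453125, 171.9483184814453), (57.71836471557617, 58.51045608520508), 89.8685531616211)
[ 428  203   68   62 3743] [0.4    0.3069 0.0165] circ ((401.0909423828125, 307.5061950683594), 38.90351104736328) mean [400.43347 307.1493 ] rect ((401.1280822753906, 307.1659851074219), (56.106327056884766, 56.76891326904297), 2.1762521266937256)
[ 19 129  89] [ 19 129  95] [ 19 132 164] [ 24  54 197]
```

```bash
python3 - <<'E'
from h import *
D=np.load("w.npz"); P=D["P"]; s,p,r=tool()
Q=r.inv().apply((P-p).reshape(-1,3)).reshape(P.shape)*1000
for reg in((180,218,308,385),(425,470,308,385)):
    q=Q[reg[2]:reg[3],reg[0]:reg[1]].reshape(-1,3); q=q[(q[:,2]<200)&(q[:,2]>100)]
    print(len(q),"zmax pct",np.percentile(q[:,2],[50,90,98,100]).round(1),q[q[:,2]>np.percentile(q[:,2],95)].mean(0).round(1))
print(shift([.3905,.1721,.1]),p)
E
```

```text
2470 zmax pct [139.6 152.3 156.2 159.4] [  6.  -37.7 156.1]
2727 zmax pct [139.2 152.6 156.7 158.7] [  2.6  48.8 156.4]
[ -2.5  -5.4 100.8] [0.38845371 0.17901668 0.35572734]
```

servo_tool:
  rows:
    - [[-2.5,-6,45],0,1]
    - [[-2.5,-6,90],0,1]
    - [[-2.5,-6,130],0,1]
    - [[-2.5,-6,160],0,1]
    - [[-2.5,-6,172],0,1]
    - [[-2.5,-6,178],0,1]
    - [[-2.5,-6,178],0,1]
  force: 50

```text
t: 1.65
tcp_pos: [0.3906, 0.1721, 0.1771]
tool_rot: [0.005, 1.0, -0.003, -0.001]
force: [0.2, 0.2, 0.0]
finger_gap: 1.001
```

```bash
python3 - <<'E'
from h import *
print(shift([.3905,.1721,.0225]),tool()[1],sense()["force"])
E
```

```text
[-0.3  1.  -0.4] [0.39060918 0.17208976 0.17711511] [0.18415452 0.2232374  0.03624435]
```

servo_tool:
  rows:
    - [[0,0,0],0,0.2]
    - [[0,0,0],0,-1]
    - [[0,0,0],0,-1]
    - [[0,0,0],0,-1]
    - [[0,0,-5],0,-1]
    - [[0,0,-20],0,-1]
    - [[0,0,-60],0,-1]
    - [[0,0,-100],0,-1]

```text
t: 2.45
tcp_pos: [0.3904, 0.1726, 0.2782]
tool_rot: [0.005, 1.0, -0.003, -0.002]
force: [0.4, -0.6, -1.5]
finger_gap: 0.674
```

```bash
python3 wr.py w2
```

```text
t 2.5 tcp [0.3916 0.1731 0.2834] R [[-1.0, 0.009, 0.006], [0.009, 1.0, -0.005], [-0.006, -0.005, -1.0]] q [ 0.16  0.49  2.03 -0.01  0.61 -1.4 ] cam [0.31  0.173 0.248]
```

View pics/w2.png

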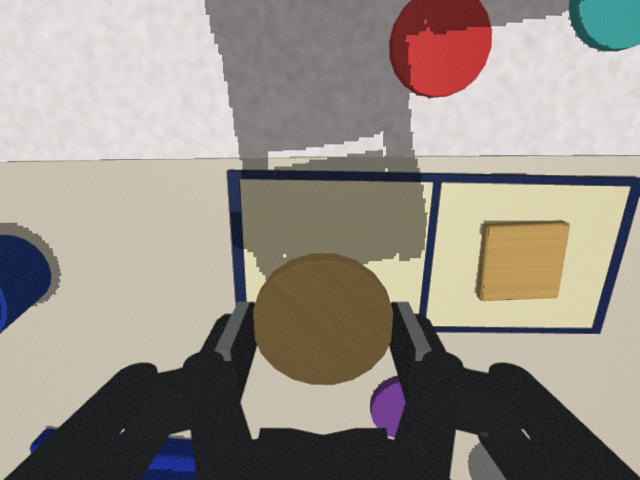

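The blank is held, with its centre at (323,318), between both pads. Next I measure it in the tool frame and check the heights around the lever and the rough hole position.

```bash
python3 - <<'E'
from h import *
D=np.load("w.npz"); im,P,n,T=[D[k] for k in("im","P","n","T")]
s,p,r=tool(); hsv=cv2.cvtColor(im,cv2.COLOR_BGR2HSV)
Q=r.inv().apply((P-p).reshape(-1,3)).reshape(P.shape)*1000
m=np.zeros(im.shape[:2],bool); m[250:388,250:395]=True
m&=(hsv[...,0]>8)&(hsv[...,0]<30)&(hsv[...,1]>100)&(Q[...,2]<190)
q=Q[m]; print("blank tool",len(q),np.median(q,0).round(1),cv2.minEnclosingCircle(q[:,:2].astype(np.float32)),cv2.minAreaRect(q[:,:2].astype(np.float32)))
A=np.c_[q[:,:2],np.ones(len(q))]; co=np.linalg.lstsq(A,q[:,2],rcond=None)[0]; print("plane",co.round(4))
# hole & ball
D=np.load("top.npz"); im,P,n,T=[D[k] for k in("im","P","n","T")]
u,v=366/2.7+160,219/2.7+90; print("hole top",ray(n,T,u,v,.07).round(4),P[int(v),int(u)].round(4))
print("ball",P[98:107,322:333].reshape(-1,3).mean(0).round(3),"housing",np.nanmax(P[123:145,280:318,2]),"post",np.nanmax(P[145:175,325:335,2]))
for c in((296+17/2.7*0,149),):pass
# die corners in top crop
for a,b in((313,160),(429,166),(421,283),(302,272)): print(ray(n,T,a/2.7+160,b/2.7+90,.07).round(4))
E
```

```text
blank tool 14388 [  6.4  -1.3 167.3] ((3.0745410919189453, -1.6988006830215454), 30.031108856201172) ((3.3919906616210938, -1.4158897399902344), (58.84864807128906, 57.70316696166992), 0.3923914432525635)
plane [ 1.020000e-02 -3.500000e-03  1.673575e+02]
hole top [0.6519 0.0258 0.07  ] [0.6539 0.0286 0.0641]
ball [ 0.809 -0.055  0.14 ] housing 0.07458360264555153 post 0.1186014265136679
[0.7124 0.0772 0.07  ]
[ 0.705  -0.0338  0.07  ]
[ 0.5876 -0.0244  0.07  ]
[0.6   0.087 0.07 ]
```

servo_tool:
  rows:
    - [[-20,-45,-40],0,-1]
    - [[-50,-90,-85],0,-1]
    - [[-90,-130,-110],0,-1]
    - [[-138,-143,-117],0,-1]
    - [[-186,-143,-117],0,-1]
    - [[-234,-143,-117],0,-1]
    - [[-282,-143,-117],0,-1]
    - [[-325,-143,-117],0,-1]

```text
t: 3.3
tcp_pos: [0.6914, 0.0278, 0.4033]
tool_rot: [0.005, 1.0, -0.002, 0.003]
force: [-0.0, 0.3, -0.7]
finger_gap: 0.669
```

```bash
python3 wr.py w3
```

```text
t 3.35 tcp [0.6989 0.0269 0.4025] R [[-1.0, 0.011, 0.02], [0.011, 1.0, -0.006], [-0.02, -0.005, -1.0]] q [-0.12  0.63  1.24 -0.    1.25 -1.68] cam [0.611 0.028 0.372]
```

View pics/w3.png

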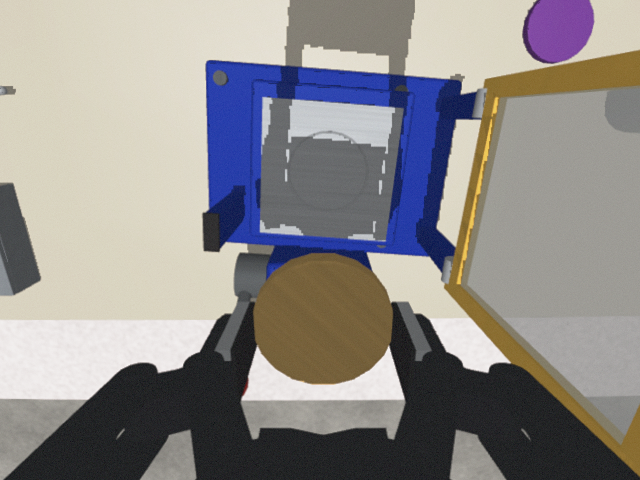

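Cavity at (328,170) is in plain view, with the guard raised at the right. The arm was still settling during the last picture, so I take a settled frame and fit both circles.

```bash
python3 wr.py w4; python3 - <<'E'
from h import *
D=np.load("w.npz"); im,P,n,T=[D[k] for k in("im","P","n","T")]
s,p,r=tool(); hsv=cv2.cvtColor(im,cv2.COLOR_BGR2HSV)
m=np.zeros(im.shape[:2],bool); m[245:395,245:400]=True
m&=(hsv[...,0]>8)&(hsv[...,0]<30)&(hsv[...,1]>100)
k,l,st,c=cv2.connectedComponentsWithStats(m.astype(np.uint8)); i=1+np.argmax(st[1:,4]); m=l==i
q=P[m]; zt=np.nanmedian(q[:,2]); w=np.array([ray(n,T,a,b,zt)[:2]*1000 for b,a in np.argwhere(m)],np.float32)
print("blank world z",zt,"tool z",p[2]-zt,cv2.minEnclosingCircle(w),w.mean(0),cv2.minAreaRect(w))
bl=r.inv().apply(np.append(w.mean(0)/1000,zt)-p)*1000; print("blank in tool",bl.round(1))
A=np.c_[q[:,:2]-q[:,:2].mean(0),np.ones(len(q))]; print("tilt",np.linalg.lstsq(A,q[:,2],rcond=None)[0].round(4))
# hole : rectify die top to 2px/mm
g=cv2.cvtColor(im,cv2.COLOR_BGR2GRAY)
x0,y0=.655,.028; xs=np.arange(-75,75,.5)
f=240/np.tan(np.radians(snapshot("wrist")["vertical_fov"])/2)
X,Y=np.meshgrid(x0+xs/1000,y0+xs/1000,indexing="ij")
sn=snapshot("wrist"); K=np.array([[f,0,sn["cx"]],[0,f,sn["cy"]],[0,0,1.]])
Ti=np.linalg.inv(T); W=np.stack([X,Y,np.full_like(X,.07)],-1).reshape(-1,3)
uv,_=cv2.projectPoints(W,cv2.Rodrigues(Ti[:3,:3])[0],Ti[:3,3],K,np.array([sn["k1"],0,0,0,0.]))
uv=uv.reshape(300,300,2).astype(np.float32); rec=cv2.remap(g,uv[...,0],uv[...,1],cv2.INTER_LINEAR)
pz=cv2.remap(P[...,2].astype(np.float32),uv[...,0],uv[...,1],cv2.INTER_NEAREST)
e=cv2.Canny(cv2.GaussianBlur(rec,(0,0),1.2),15,40)
dist=cv2.distanceTransform(255-e,cv2.DIST_L2,3); dist=np.minimum(dist,6)
th=np.linspace(0,2*np.pi,180,endpoint=False); best=[]
for R_ in np.arange(31,34.6,.5):
  for a in np.arange(-12,12.1,.5):
    for b in np.arange(-12,12.1,.5):
      ii=((a+75+R_*np.cos(th))*2).round().astype(int); jj=((b+75+R_*np.sin(th))*2).round().astype(int)
      best.append((dist[ii,jj].mean(),R_,x0*1000+a,y0*1000+b))
best.sort(); print(best[:6])
fl=(pz<.0675)&(pz>.06)
mm=np.zeros_like(fl); mm[80:220,80:220]=1; k,l,st,c=cv2.connectedComponentsWithStats((fl&mm).astype(np.uint8)); i=1+np.argmax(st[1:,4]); print("floor",st[i,4]/4,"exp",3217,x0*1000+c[i][1]/2-75,y0*1000+c[i][0]/2-75)
dm=((pz>.06)&(pz<.08)).astype(np.uint8); k,l,st,c=cv2.connectedComponentsWithStats(dm); i=1+np.argmax(st[1:,4]); rc=cv2.minAreaRect(np.argwhere(l==i).astype(np.float32)/2); print("die",rc,"c",x0*1000+rc[0][0]-75,y0*1000+rc[0][1]-75, np.median(pz[l==i]))
o=cv2.cvtColor(rec,cv2.COLOR_GRAY2BGR); _,R_,a,b=best[0]; cv2.circle(o,(int((b-y0*1000+75)*2),int((a-x0*1000+75)*2)),int(R_*2),(0,0,255),1)
cv2.imwrite("pics/rec.png",cv2.resize(o,None,fx=1.6,fy=1.6))
E
```

```text
t 3.4 tcp [0.6951 0.0273 0.4019] R [[-1.0, 0.01, 0.013], [0.01, 1.0, -0.005], [-0.013, -0.005, -1.0]] q [-0.12  0.63  1.25 -0.    1.26 -1.68] cam [0.619 0.027 0.371]
blank world z 0.2402101104825985 tool z 0.16170244902060166 ((700.7890014648438, 25.251020431518555), 31.110151290893555) [699.32056  25.44179] ((700.77783203125, 25.363758087158203), (57.481441497802734, 61.403202056884766), 89.66722106933594)
blank in tool [ -2.1  -1.  161.8]
 ** On entry to DLASCL parameter number  4 had an illegal value
 ** On entry to DLASCL parameter number  4 had an illegal valueTraceback (most recent call last):
  File "<stdin>", line 10, in <module>
    x, resids, rank, s = _umath_linalg.lstsq(a, b, rcond,
                         ~~~~~~~~~~~~~~~~~~~^^^^^^^^^^^^^
                                             signature=signature)
                                             ^^^^^^^^^^^^^^^^^^^^
    raise LinAlgError("SVD did not converge in Linear Least Squares")
numpy.linalg.LinAlgError: SVD did not converge in Linear Least Squares
```

servo_tool:
  rows:
    - [[0,0,0],0,-1]
    - [[0,0,0],0,-1]
    - [[0,0,0],0,-1]
    - [[0,0,0],0,-1]

```text
t: 3.8
tcp_pos: [0.694, 0.0275, 0.4024]
tool_rot: [0.005, 1.0, -0.003, 0.006]
force: [0.4, -0.3, -1.6]
finger_gap: 0.673
```

```bash
cat > fit.py <<'E'
from h import *
sn=snapshot("wrist"); im=sn["image"]; P,n,T=cloud(sn)
s,p,r=tool(); hsv=cv2.cvtColor(im,cv2.COLOR_BGR2HSV); print("tcp",p.round(4),r.as_matrix()[:,2].round(4))
m=np.zeros(im.shape[:2],bool); m[245:395,245:400]=True
m&=(hsv[...,0]>8)&(hsv[...,0]<30)&(hsv[...,1]>100)
k,l,st,c=cv2.connectedComponentsWithStats(m.astype(np.uint8)); i=1+np.argmax(st[1:,4]); m=l==i
q=P[m]; q=q[np.isfinite(q[:,2])]; zt=np.median(q[:,2]); w=np.array([ray(n,T,a,b,zt)[:2]*1000 for b,a in np.argwhere(m)],np.float32)
print("blank",zt,cv2.minEnclosingCircle(w),w.mean(0),cv2.minAreaRect(w))
bl=r.inv().apply(np.append(w.mean(0)/1000,zt)-p)*1000; print("blank in tool",bl.round(1))
A=np.c_[q[:,:2]-q[:,:2].mean(0),np.ones(len(q))]; print("tilt",np.linalg.lstsq(A,q[:,2],rcond=None)[0].round(4))
g=cv2.cvtColor(im,cv2.COLOR_BGR2GRAY)
x0,y0=.655,.028; xs=np.arange(-75,75,.5)
f=240/np.tan(np.radians(sn["vertical_fov"])/2)
X,Y=np.meshgrid(x0+xs/1000,y0+xs/1000,indexing="ij")
K=np.array([[f,0,sn["cx"]],[0,f,sn["cy"]],[0,0,1.]])
Ti=np.linalg.inv(T); W=np.stack([X,Y,np.full_like(X,.07)],-1).reshape(-1,3)
uv,_=cv2.projectPoints(W,cv2.Rodrigues(Ti[:3,:3])[0],Ti[:3,3],K,np.array([sn["k1"],0,0,0,0.]))
uv=uv.reshape(300,300,2).astype(np.float32); rec=cv2.remap(g,uv[...,0],uv[...,1],cv2.INTER_LINEAR)
pz=cv2.remap(P[...,2].astype(np.float32),uv[...,0],uv[...,1],cv2.INTER_NEAREST)
e=cv2.Canny(cv2.GaussianBlur(rec,(0,0),1.2),15,40)
dist=np.minimum(cv2.distanceTransform(255-e,cv2.DIST_L2,3),6)
th=np.linspace(0,2*np.pi,180,endpoint=False); best=[]
for R_ in np.arange(31,34.6,.5):
  for a in np.arange(-12,12.1,.5):
    for b in np.arange(-12,12.1,.5):
      ii=((a+75+R_*np.cos(th))*2).round().astype(int); jj=((b+75+R_*np.sin(th))*2).round().astype(int)
      best.append((dist[ii,jj].mean(),R_,x0*1000+a,y0*1000+b))
best.sort(); print(np.round(best[:5],2).tolist())
dm=((pz>.058)&(pz<.08)).astype(np.uint8); k,l,st,c=cv2.connectedComponentsWithStats(dm); i=1+np.argmax(st[1:,4]); rc=cv2.minAreaRect(np.argwhere(l==i).astype(np.float32)/2); print("die",rc,"c",x0*1000+rc[0][0]-75,y0*1000+rc[0][1]-75, np.median(pz[l==i]))
o=cv2.cvtColor(rec,cv2.COLOR_GRAY2BGR); _,R_,a,b=best[0]; cv2.circle(o,(int((b-y0*1000+75)*2),int((a-x0*1000+75)*2)),int(R_*2),(0,0,255),1)
cv2.imwrite("pics/rec.png",cv2.resize(o,None,fx=1.6,fy=1.6))
E
python3 fit.py
```

```text
tcp [0.6942 0.0275 0.4025] [ 0.013  -0.0055 -0.9999]
blank 0.24012575786586848 ((694.627197265625, 25.875102996826172), 30.929615020751953) [693.2254    26.060303] ((694.6625366210938, 26.022480010986328), (57.416358947753906, 61.105350494384766), 89.57583618164062)
blank in tool [  3.1  -0.6 162.4]
tilt [0.0323 0.0003 0.24  ]
[[3.86, 34.5, 654.0, 29.0], [3.88, 33.0, 652.5, 29.5], [3.89, 33.5, 653.0, 29.5], [3.91, 34.5, 654.0, 28.5], [3.92, 34.5, 654.0, 29.5]]
die ((73.3337173461914, 76.82391357421875), (111.12503814697266, 110.26190948486328), 85.16958618164062) c 653.3337173461914 29.82391357421875 0.07014942
```

View pics/rec.png

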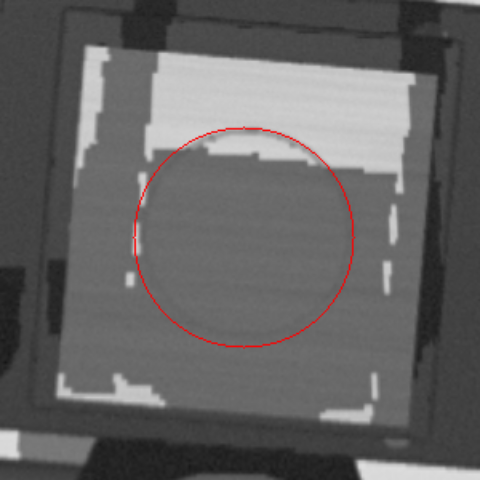

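```bash
python3 - <<'E'
from h import *
s,p,r=tool()
for d in([-41.7,3.2,0],[-41.7,3.2,-130],[-41.7,3.2,-157]): print(r.inv().apply(d).round(1))
E
```

```text
[41.7  2.8 -0.6]
[ 43.4   3.5 129.4]
[ 43.8   3.6 156.4]
```

servo_tool:
  rows:
    - [[21,1.5,15],0,-1]
    - [[42,3,40],0,-1]
    - [[42.5,3,80],0,-1]
    - [[43,3.3,115],0,-1]
    - [[43.5,3.5,135],0,-1]
    - [[43.7,3.5,145],0,-1]
    - [[43.7,3.5,145],0,-1]
    - [[43.7,3.5,145],0,-1]

```text
t: 4.65
tcp_pos: [0.653, 0.0306, 0.2582]
tool_rot: [0.005, 1.0, -0.003, 0.008]
force: [-0.3, -0.8, -1.3]
finger_gap: 0.667
```

```bash
cat > look2.py <<'E'
import sys
from h import *
im,P,n,T=grab("wrist",sys.argv[1]); s,p,r=tool(); print("tcp",p.round(4),r.as_matrix()[:,2].round(4),s["force"].round(1),s["t"])
print("axis at blank", (p+r.apply([0,0,.165])).round(4))
E
python3 look2.py w5
```

```text
tcp [0.6532 0.0306 0.2586] [ 0.0163 -0.0059 -0.9999] [ 0.2  0.5 -1. ] 4.7
axis at blank [0.6558 0.0296 0.0937]
```

View pics/w5.png

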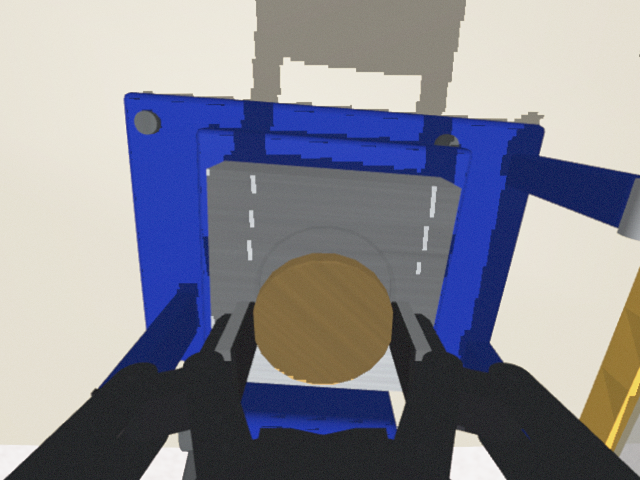

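Blank over the die at (323,318); the cavity's rim arc shows behind it, from (262,275) over (325,225) to (390,270). I turn these into positions.

```bash
python3 - <<'E'
from h import *
sn=snapshot("wrist"); im=sn["image"]; P,n,T=cloud(sn)
g=cv2.GaussianBlur(cv2.cvtColor(im,cv2.COLOR_BGR2GRAY),(0,0),1).astype(int)
pts=[]
for u in range(270,384,4):
    col=g[215:285,u]; v0=215
    pass
for uv in((262,275),(325,226),(390,270)):
    a=ray(n,T,*uv,.07)*1000; print(uv,a.round(1)); pts.append(a[:2])
(a,b,c)=np.array(pts)
M=2*np.array([b-a,c-a]); print("circle centre",np.linalg.solve(M,[b@b-a@a,c@c-a@a]).round(1),)
cc=np.linalg.solve(M,[b@b-a@a,c@c-a@a]); print(np.linalg.norm(cc-a))
zt=np.nanmedian(P[300:335,300:345,2]); print("blank top z",zt)
for uv in((323,254),(323,384),(254,318),(392,318)): print(uv,(ray(n,T,*uv,zt)*1000).round(1))
print(g[218:262,325])
cv2.imwrite("pics/c.png",cv2.resize(cv2.equalizeHist(cv2.cvtColor(im,cv2.COLOR_BGR2GRAY))[210:400,230:420],None,fx=3,fy=3))
E
```

```text
(262, 275) [6.445e+02 3.000e-01 7.000e+01]
(325, 226) [620.5  30.3  70. ]
(390, 270) [642.3  60.7  70. ]
circle centre [651.9  30.8]
31.38842732073203
blank top z 0.09631115341000779
(323, 254) [623.8  29.5  96.3]
(323, 384) [685.6  28.9  96.3]
(254, 318) [651.9   0.8  96.3]
(392, 318) [652.2  57.6  96.3]
[114 113 113 112 112 112 110 107 107 109 112 113 113 114 114 114 115 115
 114 113 113 113 113 113 113 113 113 113 113 112 111 110 111 112 110 107
 102 100  99  99 101 103 107 111]
```

servo_tool:
  rows:
    - [[2.7,1,5],0,-1]
    - [[2.8,1,10],0,-1]
    - [[2.8,1.1,15],0,-1]
    - [[2.8,1.1,19],0,-1]
    - [[2.8,1.1,19],0,-1]
    - [[2.8,1.1,19],0,-1]

```text
t: 5.35
tcp_pos: [0.6507, 0.0316, 0.2394]
tool_rot: [0.005, 1.0, -0.003, 0.008]
force: [0.3, -0.5, -1.4]
finger_gap: 0.671
```

```bash
python3 look2.py w6
```

```text
tcp [0.6507 0.0316 0.2395] [ 0.0163 -0.0059 -0.9999] [-0.4 -0.2 -0.8] 5.4
axis at blank [0.6534 0.0306 0.0745]
```

servo_tool:
  rows:
    - [[0,0,1.5],0,-1]
    - [[0,0,1.5],0,-1]
    - [[0,0,1.5],0,0.45]
    - [[0,0,1.5],0,0.6]
    - [[0,0,1.5],0,0.6]
    - [[0,0,0],0,0.8]
    - [[0,0,-10],0,0.8]
    - [[0,0,-10],0,0.8]

```text
t: 6.2
tcp_pos: [0.6512, 0.0316, 0.251]
tool_rot: [0.005, 1.0, -0.003, 0.01]
force: [0.7, -0.1, 0.9]
finger_gap: 0.899
```

```bash
python3 look2.py w6; python3 - <<'E'
from h import *
sn=snapshot("wrist"); im=sn["image"]; P,n,T=cloud(sn)
q=P[300:345,295:350].reshape(-1,3); print("top z",np.nanmedian(q[:,2]))
hsv=cv2.cvtColor(im,cv2.COLOR_BGR2HSV); m=((hsv[...,0]>8)&(hsv[...,0]<30)&(hsv[...,1]>100)).astype(np.uint8); m[:, :220]=0; m[:,430:]=0
k,l,st,c=cv2.connectedComponentsWithStats(m); i=1+np.argmax(st[1:,4]); print(st[i],c[i])
q=P[l==i]; q=q[np.isfinite(q[:,2])]; A=np.c_[q[:,:2]-q[:,:2].mean(0),np.ones(len(q))]; print(np.linalg.lstsq(A,q[:,2],rcond=None)[0].round(4))
w=np.array([ray(n,T,a,b,.075)[:2]*1000 for b,a in np.argwhere(l==i)],np.float32); print(cv2.minEnclosingCircle(w),w.mean(0))
E
```

```text
tcp [0.651  0.0316 0.2506] [ 0.0185 -0.0062 -0.9998] [-0.2  0.4  0.3] 6.25
axis at blank [0.654  0.0306 0.0856]
top z 0.07561602355432805
[  258   243   131   121 12509] [322.78567431 303.36989368]
[ 0.0188 -0.0012  0.0754]
((652.6716918945312, 29.993501663208008), 30.81707191467285) [651.3305    30.026163]
```

Blank top at 75.5 mm (expected 75), about 0.5 mm from the cavity's centre and released: it is seated. Now over to the pole.

servo_tool:
  rows:
    - [[0,0,-40],0,0.8]
    - [[0,-20,-85],0,0.8]
    - [[0,-60,-125],0,0.8]
    - [[0,-105,-150],0,0.8]
    - [[0,-150,-150],0,0.8]
    - [[0,-195,-150],0,0.8]
    - [[0,-240,-150],0,0.8]
    - [[0,-285,-150],0,0.8]

```text
t: 7.1
tcp_pos: [0.6448, -0.2542, 0.402]
tool_rot: [0.005, 1.0, -0.003, 0.009]
force: [0.1, -0.2, 0.7]
finger_gap: 0.902
```

servo_tool:
  rows:
    - [[0,-30,0],0,0.8]
    - [[0,-47,0],0,0.8]
    - [[0,-47,0],0,0.8]
    - [[0,-47,0],0,0.8]

```text
t: 7.5
tcp_pos: [0.6443, -0.3001, 0.4019]
tool_rot: [0.005, 1.0, -0.002, 0.008]
force: [1.0, 0.2, 0.5]
finger_gap: 0.903
```

```bash
python3 wr.py w7
```

```text
t 7.55 tcp [ 0.6445 -0.2994  0.402 ] R [[-1.0, 0.009, 0.017], [0.009, 1.0, -0.004], [-0.017, -0.004, -1.0]] q [-0.59  0.65  1.2   0.01  1.27 -2.16] cam [ 0.564 -0.3    0.37 ]
```

View pics/w7.png

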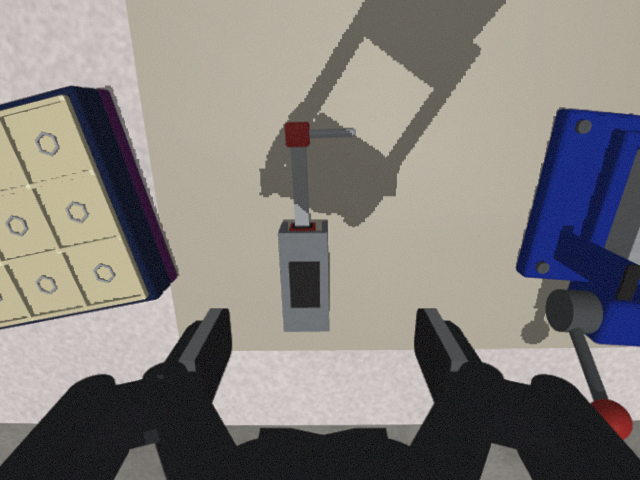

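The pole's red block is at (297,134), prong to the right up to (354,132), neck down to (302,222), and the sleeve at (303,275).

```bash
python3 - <<'E'
from h import *
D=np.load("w.npz"); im,P,n,T=[D[k] for k in("im","P","n","T")]
a=ray(n,T,297,134,.024)*1000
b1=ray(n,T,298.5,155,.019)*1000; b2=ray(n,T,302,215,.019)*1000
t=ray(n,T,355,132,.014)*1000
print("block",a.round(1),"neck",b1.round(1),b2.round(1),"prong tip",t.round(1))
d=b1-b2; print("pole x yaw",np.degrees(np.arctan2(d[1],d[0])))
print("depth z",P[134,297].round(4),P[180,300].round(4),P[132,335].round(4))
m=np.zeros(im.shape[:2],bool); m[232:330,275:332]=1; m&=(P[...,2]>.033)&(P[...,2]<.05)
r=cv2.minAreaRect(P[m][:,:2].astype(np.float32)*1000); print("sleeve",r)
hsv=cv2.cvtColor(im,cv2.COLOR_BGR2HSV); mm=((hsv[...,0]<6)|(hsv[...,0]>174))&(hsv[...,1]>120); mm[:110]=0;mm[160:]=0; mm[:,:270]=0;mm[:,325:]=0
w=np.array([ray(n,T,x,y,.024)[:2]*1000 for y,x in np.argwhere(mm)],np.float32); print(cv2.minAreaRect(w))
# neck midline by rows
g=cv2.cvtColor(im,cv2.COLOR_BGR2GRAY).astype(float)
for v in (160,180,200,215): print(v,g[v,288:314].astype(int).tolist())
s,p,r=tool()
E
```

```text
block [ 580.9 -325.    24. ] neck [ 600.2 -325.    19. ] [ 658.8 -322.9   19. ] prong tip [ 580.  -271.2   14. ]
pole x yaw -177.88783763902748
depth z [ 0.5809 -0.325   0.0237] [ 0.6238 -0.3238  0.0194] [ 0.5797 -0.29    0.0167]
sleeve ((723.4349365234375, -321.30450439453125), (108.59005737304688, 48.039794921875), 0.4469819962978363)
((580.9655151367188, -325.02105712890625), (21.90322494506836, 21.153478622436523), 89.45391082763672)
160 [93, 95, 94, 90, 85, 82, 80, 82, 83, 85, 80, 81, 83, 83, 83, 82, 80, 84, 84, 91, 95, 97, 96, 96, 98, 96]
180 [99, 99, 94, 95, 88, 84, 80, 83, 80, 84, 82, 79, 79, 85, 84, 80, 80, 79, 81, 82, 96, 98, 97, 95, 95, 97]
200 [173, 175, 172, 174, 174, 136, 93, 82, 83, 84, 79, 80, 82, 78, 79, 83, 81, 83, 84, 82, 86, 94, 96, 93, 91, 93]
215 [171, 174, 170, 171, 175, 173, 167, 158, 154, 154, 155, 156, 155, 157, 156, 155, 152, 158, 155, 154, 123, 92, 100, 164, 174, 172]
```

```bash
python3 - <<'E'
from h import *
print(shift([.6255,-.3237,.0110],L=.165))
E
```

```text
[ 25.4 -22.9 225.8]
```

servo_tool:
  rows:
    - [[12,-11,40],-1.5,0.3]
    - [[24,-22,90],-1.5,0.3]
    - [[25,-23,135],-1.5,0.3]
    - [[25.4,-23,175],-1.5,0.3]
    - [[25.4,-23,205],-1.5,0.3]
    - [[25.4,-23,220],-1.5,0.3]
    - [[25.4,-23,225],-1.5,0.3]
    - [[25.4,-23,225],-1.5,0.3]
  force: 60

```text
t: 8.35
tcp_pos: [0.6234, -0.3223, 0.1772]
tool_rot: [-0.009, 1.0, -0.002, 0.009]
force: [-0.1, 0.2, -0.4]
finger_gap: 0.653
```

servo_tool:
  rows:
    - [[0,0,0],0,-1]
    - [[0,0,0],0,-1]
    - [[0,0,0],0,-1]
    - [[0,0,0],0,-1]
    - [[0,0,0],0,-1]
    - [[0,0,0],0,-1]

```text
t: 8.95
tcp_pos: [0.6239, -0.3227, 0.1792]
tool_rot: [-0.009, 1.0, -0.003, 0.01]
force: [0.6, 0.6, 5.8]
finger_gap: 0.143
```

```bash
python3 - <<'E'
from h import *
s,p,r=tool(); print(p,r.as_matrix().round(4).tolist(),s["force"],s["finger_gap"])
print(r.inv().apply([-125,-2.5,0]))
E
```

```text
[ 0.62390955 -0.32271635  0.17922012] [[-0.9996, -0.0187, 0.0199], [-0.0189, 0.9998, -0.0061], [-0.0198, -0.0065, -0.9998]] [0.63888972 0.57875272 5.75834296] 0.1432232922707992
[125.00034198  -0.15845127  -2.47778101]
```

servo_tool:
  rows:
    - [[0,0,-2],0,-1]
    - [[15,0,-2.5],0,-1]
    - [[35,0,-3],0,-1]
    - [[60,0,-3],0,-1]
    - [[85,0,-4],0,-1]
    - [[110,0,-4.5],0,-1]
    - [[125,0,-4.5],0,-1]
    - [[125,0,-4.5],0,-1]

```text
t: 9.75
tcp_pos: [0.4968, -0.3248, 0.1809]
tool_rot: [-0.008, 1.0, -0.002, 0.008]
force: [1.3, 0.2, -1.3]
finger_gap: 0.141
```

servo_tool:
  rows:
    - [[5,0,1],0,-1]
    - [[5,0,1.5],0,-1]
    - [[5,0,1.5],0,-0.5]
    - [[5,0,1.5],0,0.1]
    - [[5,0,1.5],0,0.3]
    - [[5,0,-15],0,0.3]
    - [[5,0,-60],0,0.3]
    - [[5,0,-100],0,0.3]

```text
t: 10.55
tcp_pos: [0.4902, -0.3243, 0.2815]
tool_rot: [-0.009, 1.0, -0.001, 0.008]
force: [0.9, -1.3, -0.7]
finger_gap: 0.646
```

servo_tool:
  rows:
    - [[-40,0,-40],0,0.3]
    - [[-80,0,-60],0,0.3]
    - [[-80,0,-60],0,0.3]
    - [[-80,0,-60],0,0.3]

```text
t: 10.95
tcp_pos: [0.5702, -0.3223, 0.3437]
tool_rot: [-0.009, 1.0, -0.002, 0.009]
force: [-0.2, 0.1, -0.4]
finger_gap: 0.652
```

```bash
python3 wr.py w8
```

```text
t 11.0 tcp [ 0.5689 -0.3221  0.3423] R [[-1.0, -0.018, 0.014], [-0.018, 1.0, -0.002], [-0.014, -0.002, -1.0]] q [-0.69  0.63  1.42  0.01  1.08 -2.28] cam [ 0.49  -0.325  0.312]
```

View pics/w8.png

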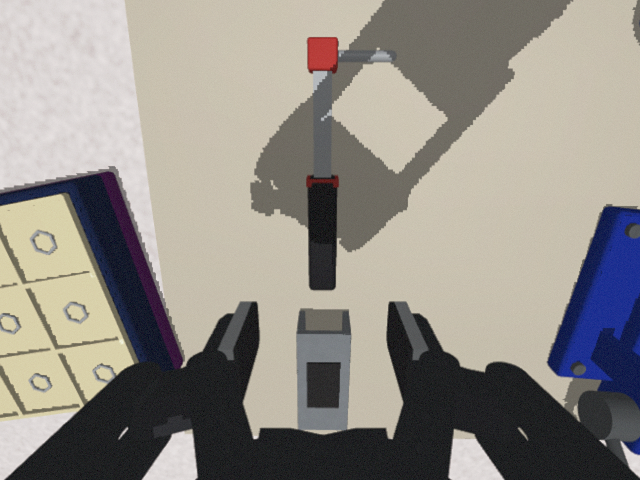

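The pole lies free of the sleeve: block (322,52), handle from (322,182) to (322,288), sleeve mouth at (323,312).

```bash
python3 - <<'E'
from h import *
D=np.load("w.npz"); im,P,n,T=[D[k] for k in("im","P","n","T")]
a=ray(n,T,322,50,.024)*1000; h0=ray(n,T,322,186,.024)*1000; h1=ray(n,T,322,287,.024)*1000
print(a.round(1),h0.round(1),h1.round(1),P[230,322],P[50,322])
d=a-h1; print("yaw",np.degrees(np.arctan2(d[1],d[0])))
d=d/np.linalg.norm(d); o=a-89*d; tgt=o-28*d; print("origin",o,"target",tgt)
print(shift([tgt[0]/1000,tgt[1]/1000,.180-.165],L=.165))
s,p,r=tool(); print(np.degrees(np.arctan2(*r.as_matrix()[[1,0],1])))
# eye refine via scene+top clouds: ring pixels
E
```

```text
[ 446.8 -327.2   24. ] [ 544.2 -325.3   24. ] [ 633.3 -323.6   24. ] [ 0.58052918 -0.32459765  0.02521071] [ 0.44666784 -0.32715718  0.0234319 ]
yaw -178.90943921792044
origin [ 535.7375121  -325.45832306   24.        ] target [ 563.73244021 -324.9254067    24.        ]
[ 10.   -2.1 162.2]
91.0382345570551
```

servo_tool:
  rows:
    - [[8,-2,40],0,0.3]
    - [[10,-2,85],0,0.3]
    - [[10,-2,125],0,0.3]
    - [[10,-2,150],0,0.3]
    - [[10,-2,160],0,0.3]
    - [[10,-2,161],0,0.3]
    - [[10,-2,161],0,0.3]
  force: 110

```text
t: 11.7
tcp_pos: [0.5611, -0.3248, 0.1815]
tool_rot: [-0.009, 1.0, -0.001, 0.007]
force: [0.6, -0.1, -0.4]
finger_gap: 0.651
```

servo_tool:
  rows:
    - [[0,0,0],0,-1]
    - [[0,0,0],0,-1]
    - [[0,0,0],0,-1]
    - [[0,0,0],0,-1]
    - [[0,0,0],0,-1]
    - [[0,0,0],0,-1]

```text
t: 12.3
tcp_pos: [0.5616, -0.3251, 0.1837]
tool_rot: [-0.009, 1.0, -0.002, 0.008]
force: [-1.5, 0.7, 4.7]
finger_gap: 0.246
```

```bash
python3 - <<'E'
from h import *
s,p,r=tool(); print(p,r.as_matrix().round(4).tolist(),s["force"],s["finger_gap"],s["q"])
# eye: list ring points from a fresh scene + top picture
for nme,box in(("scene",(345,385,205,245)),("top",(215,250,135,165))):
    im,P,n,T=grab(nme,nme+"_e"); 
    u0,u1,v0,v1=box; hsv=cv2.cvtColor(im,cv2.COLOR_BGR2HSV)
    m=np.zeros(im.shape[:2],bool); m[v0:v1,u0:u1]=True
    m&=(P[...,2]>.24)&(P[...,2]<.4); grey=m&(hsv[...,1]<80)
    q=P[grey]; print(nme,len(q),"min",q.min(0).round(4),"max",q.max(0).round(4),"mean",q.mean(0).round(4))
    vv,uu=np.nonzero(grey); print(uu.min(),uu.max(),vv.min(),vv.max())
im=cv2.imread("pics/scene_e.png")[195:340,300:400]; t=cv2.imread("pics/top_e.png")[90:210,210:310]
cv2.imwrite("pics/e.png",np.hstack([cv2.resize(im,(400,580),interpolation=cv2.INTER_CUBIC),cv2.resize(t,(400,480),interpolation=cv2.INTER_CUBIC)[:480].copy() if 0 else cv2.copyMakeBorder(cv2.resize(t,(400,480),interpolation=cv2.INTER_CUBIC),0,100,0,0,cv2.BORDER_CONSTANT)]))
E
```

```text
[ 0.56160513 -0.32511362  0.18371648] [[-0.9997, -0.0177, 0.0169], [-0.0178, 0.9998, -0.0037], [-0.0169, -0.004, -0.9998]] [-1.53114307  0.71289685  4.6761767 ] 0.246392245125715 [-0.69820551  0.84572732  1.50793326  0.01148631  0.77258677 -2.29492701]
scene 262 min [0.6081 0.132  0.2531] max [0.6307 0.1754 0.3349] mean [0.6251 0.1536 0.312 ]
353 375 217 244
top 226 min [0.6086 0.1283 0.24  ] max [0.6807 0.1681 0.3376] mean [0.6301 0.1458 0.2937]
223 243 135 164
```

View pics/e.png

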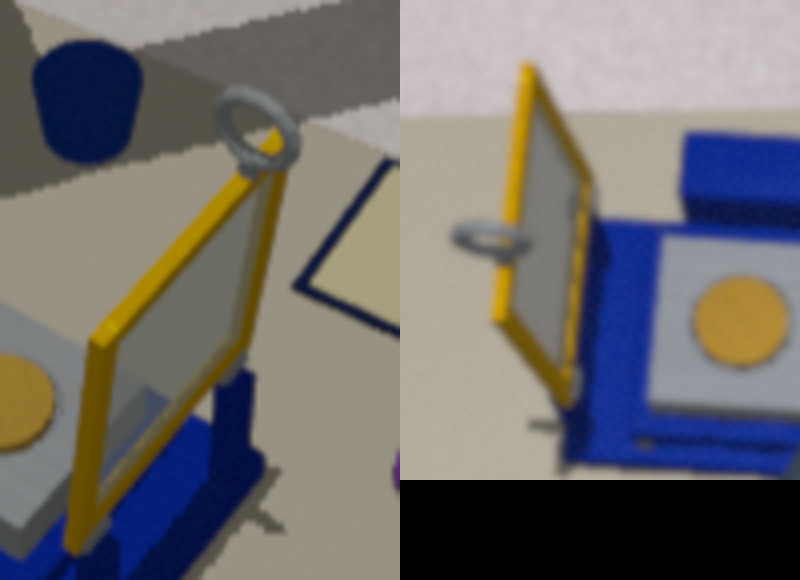

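The scene crop shows the blank seated, and the ring with its hole centred at scene pixel (364,227) and top pixel (232.5,150).

```bash
cat > press.py <<'E'
from h import *
yaw=np.radians(-4.8); O=np.array([.6532,.0302,0]); Rp=R.from_euler("z",yaw)
def eye(a): return O+Rp.apply([-.040,.1-.198*np.cos(a),.115+.198*np.sin(a)])
E
python3 - <<'E'
from press import *
for nme,uv in(("scene",(364.2,227)),("top",(232.5,150.2))):
    D=np.load(nme+".npz"); n,T=D["n"],D["T"]
    nn=cv2.remap(n.astype(np.float32),np.array([[uv[0]]],np.float32),np.array([[uv[1]]],np.float32),cv2.INTER_LINEAR)[0,0]
    c=Rp.inv().apply(T[:3,3]-O); d=Rp.inv().apply(T[:3,:3]@np.append(nn,1))
    e=c+d*(-.040-c[0])/d[0]; v=e[1:]-[.1,.115]; print(nme,"eye press",e.round(4),"r",np.hypot(*v).round(4),"ang",np.arctan2(v[1],-v[0]).round(4))
    # ray ∩ cylinder r=.198
    from scipy.optimize import brentq
# two-ray triangulation
A=[];b=[]
for nme,uv in(("scene",(364.2,227)),("top",(232.5,150.2))):
    D=np.load(nme+".npz"); n,T=D["n"],D["T"]; nn=cv2.remap(n.astype(np.float32),np.array([[uv[0]]],np.float32),np.array([[uv[1]]],np.float32),cv2.INTER_LINEAR)[0,0]
    d=T[:3,:3]@np.append(nn,1); d/=np.linalg.norm(d); M=np.eye(3)-np.outer(d,d); A.append(M); b.append(M@T[:3,3])
x=np.linalg.lstsq(np.vstack(A),np.hstack(b),rcond=None)[0]; q=Rp.inv().apply(x-O); print("tri",x.round(4),"press",q.round(4),"r",np.hypot(q[1]-.1,q[2]-.115),"ang",np.arctan2(q[2]-.115,.1-q[1]))
print(eye(1.8))
E
```

```text
scene eye press [-0.04    0.1209  0.3131] r 0.1992 ang 1.6761
top eye press [-0.04    0.1165  0.3103] r 0.196 ang 1.6552
tri [0.6222 0.1514 0.3107] press [-0.0411  0.1181  0.3107] r 0.19653169472987903 ang 1.6631843321678503
[0.6254724  0.17802464 0.30782183]
```

servo_tool:
  rows:
    - [[0,0,-10],0,-1]
    - [[0,0,-35],0,-1]
    - [[0,0,-75],5,-1]
    - [[0,0,-120],13,-1]
    - [[0,0,-165],21,-1]
    - [[0,0,-210],29,-1]
    - [[0,0,-255],37,-1]
    - [[0,0,-290],43,-1]

```text
t: 13.2
tcp_pos: [0.5563, -0.3236, 0.4781]
tool_rot: [0.36, 0.933, 0.001, 0.011]
force: [-0.2, -0.1, -1.7]
finger_gap: 0.246
```

servo_tool:
  rows:
    - [[0,0,-5],8,-1]
    - [[0,0,-5],16,-1]
    - [[0,0,-5],24,-1]
    - [[0,0,-5],32,-1]
    - [[0,0,-5],40,-1]
    - [[0,0,-5],46,-1]
    - [[0,0,-5],50,-1]
    - [[0,0,-5],50,-1]

```text
t: 14.0
tcp_pos: [0.5558, -0.3231, 0.4838]
tool_rot: [0.721, 0.693, 0.005, 0.01]
force: [-0.6, -0.4, -1.9]
finger_gap: 0.245
```

```bash
cat > pole.py <<'E'
from press import *
s,p,r=tool(); m=r.as_matrix(); print("t",s["t"],"tcp",p.round(4),"z",m[:,2].round(4),"jaw yaw",np.degrees(np.arctan2(m[1,1],m[0,1])).round(2),"f",s["force"].round(1),"gap",round(s["finger_gap"],3),"q",s["q"].round(2))
E
python3 pole.py; python3 wr.py w9; python3 - <<'E'
from h import *
s,p,r=tool()
for nm in("wrist","top","scene"):
    im,P,n,T=grab(nm,nm+"_p")
    hsv=cv2.cvtColor(im,cv2.COLOR_BGR2HSV); m=((hsv[...,0]<6)|(hsv[...,0]>174))&(hsv[...,1]>120)&(P[...,2]>.2)
    k,l,st,c=cv2.connectedComponentsWithStats(m.astype(np.uint8))
    for i in range(1,k):
        if st[i,4]>15: q=P[l==i]; print(nm,st[i],"med",np.nanmedian(q,0).round(4),"tool mm",(r.inv().apply(np.nanmedian(q,0)-p)*1000).round(1))
E
```

```text
t 14.0 tcp [ 0.5558 -0.3231  0.4838] z [ 0.0206 -0.0071 -0.9998] jaw yaw -2.23 f [-0.6 -0.4 -1.9] gap 0.245 q [-0.7   0.48  1.3   0.01  1.35 -0.66]
t 14.05 tcp [ 0.5559 -0.3232  0.4837] R [[0.038, 0.999, 0.021], [0.999, -0.038, -0.007], [-0.006, 0.021, -1.0]] q [-0.7   0.48  1.3   0.01  1.35 -0.67] cam [ 0.56  -0.243  0.453]
wrist [ 289    0   70   52 3014] med [ 0.5643 -0.2141  0.3253] tool mm [110.3   1.1 157.8]
wrist [290 252  66  36 958] med [ 0.5611 -0.2992  0.324 ] tool mm [ 25.1   1.  159.7]
top [400 168  11  11 108] med [ 0.5617 -0.208   0.3259] tool mm [116.3  -1.8 157.1]
scene [174 120  12  15  68] med [ 0.5701 -0.299   0.3193] tool mm [ 25.7   9.9 164.6]
scene [209 134  15  16 157] med [ 0.5686 -0.1997  0.3218] tool mm [124.9   4.7 161.3]
```

```bash
cat > tgt.py <<'E'
from press import *
PT=np.array([.117,.033,.1695])
def go(a,back=0,off=(0,0,0)):
    """tool shift (mm) + turn so the prong point sits at eye(a) shifted by off (press mm), back = mm along -press x"""
    s,p,r=tool(); m=r.as_matrix()
    turn=np.degrees(np.arctan2(m[1,1],m[0,1]))-np.degrees(yaw)
    rf=r*R.from_euler("z",turn,degrees=True)
    e=eye(a)+Rp.apply(np.array(off)/1000.-np.array([back/1000.,0,0]))
    return (r.inv().apply(e-rf.apply(PT)-p)*1000).round(1),round(turn,2)
E
python3 - <<'E'
from tgt import *
print(go(1.67,55),go(1.67,0)); print(eye(1.67))
E
```

```text
(array([366.5, -47.7,  -1.2]), np.float64(2.62)) (array([ 3.64e+02,  7.30e+00, -1.00e-01]), np.float64(2.62))
[0.623349   0.15273775 0.3120265 ]
```

servo_tool:
  rows:
    - [[15,-12,0],1,-1]
    - [[50,-25,0],2,-1]
    - [[95,-40,-1],2.6,-1]
    - [[140,-48,-1],2.6,-1]
    - [[185,-48,-1],2.6,-1]
    - [[220,-48,-1],2.6,-1]
    - [[240,-48,-1],2.6,-1]
    - [[250,-48,-1],2.6,-1]

```text
t: 15.0
tcp_pos: [0.5173, -0.0697, 0.4822]
tool_rot: [0.735, 0.678, 0.005, 0.009]
force: [-0.1, -0.4, -0.5]
finger_gap: 0.246
```

```bash
python3 pole.py; python3 - <<'E'
from tgt import *
print(go(1.67,55))
E
```

```text
t 15.0 tcp [ 0.5173 -0.0697  0.4822] z [ 0.0207 -0.0067 -0.9998] jaw yaw -4.61 f [-0.1 -0.4 -0.5] gap 0.246 q [-0.35  0.3   1.59  0.    1.23 -0.27]
(array([114.4,  -4.1,   0.2]), np.float64(0.19))
```

servo_tool:
  rows:
    - [[15,-1,0],0,-1]
    - [[40,-3,0],0,-1]
    - [[70,-4,0],0,-1]
    - [[95,-4,0],0,-1]
    - [[109,-4,0],0,-1]
    - [[114,-4,0],0,-1]
    - [[114,-4,0],0,-1]
    - [[114,-4,0],0,-1]

```text
t: 15.8
tcp_pos: [0.5226, 0.0434, 0.4815]
tool_rot: [0.735, 0.678, 0.005, 0.01]
force: [0.8, -1.1, -2.0]
finger_gap: 0.246
```

```bash
python3 pole.py; python3 - <<'E'
from tgt import *
print(go(1.67,55),go(1.67,0))
s,p,r=tool(); print("pred prong pt",(p+r.apply(PT)).round(4),"tip",(p+r.apply(PT+[0,.022,0])).round(4))
ims=[]
for nm in("top","scene"):
    im,P,n,T=grab(nm,nm+"_q")
    hsv=cv2.cvtColor(im,cv2.COLOR_BGR2HSV); m=((hsv[...,0]<6)|(hsv[...,0]>174))&(hsv[...,1]>120)&(P[...,2]>.2)
    k,l,st,c=cv2.connectedComponentsWithStats(m.astype(np.uint8))
    for i in range(1,k):
        if st[i,4]>15: q=P[l==i]; print(nm,st[i],"med",np.nanmedian(q,0).round(4),"tool mm",(r.inv().apply(np.nanmedian(q,0)-p)*1000).round(1))
    ims.append(cv2.resize(im[100:180,200:300] if nm=="top" else im[190:270,320:420],(400,320),interpolation=cv2.INTER_CUBIC))
cv2.imwrite("pics/q.png",np.hstack(ims))
E
```

```text
t 15.8 tcp [0.5226 0.0434 0.4815] z [ 0.0207 -0.0075 -0.9998] jaw yaw -4.65 f [ 0.8 -1.1 -2. ] gap 0.246 q [-0.13  0.3   1.59 -0.01  1.23 -0.05]
(array([ 1.4, -0.4,  0.1]), np.float64(0.15)) (array([ 1.2, 54.6,  1.2]), np.float64(0.15))
pred prong pt [0.5685 0.156  0.3121] tip [0.5904 0.1543 0.3126]
scene [341 171  10  16  65] med [0.539  0.0673 0.319 ] tool mm [ 26.1  10.9 162.7]
scene [382 190  16  18 185] med [0.5426 0.1641 0.3202] tool mm [122.9   6.7 160.9]
```

View pics/q.png

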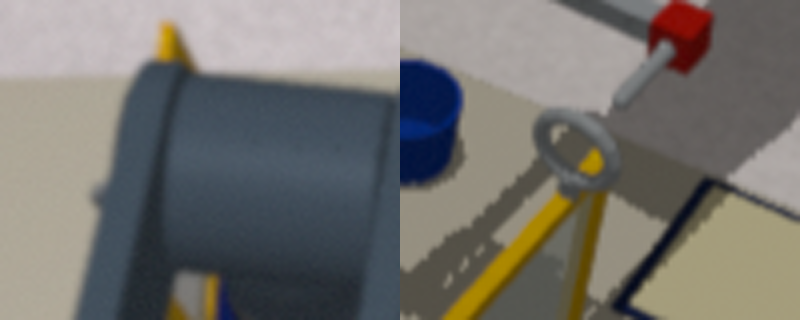

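In the scene view the prong (tip at crop (625,100)) points straight at the ring's centre (577,150). Insert.

servo_tool:
  rows:
    - [[1,10,0.5],0,-1]
    - [[1,20,0.5],0,-1]
    - [[1,30,0.6],0,-1]
    - [[1,40,1],0,-1]
    - [[1,50,1],0,-1]
    - [[1,54.5,1],0,-1]
    - [[1,54.5,1],0,-1]
    - [[1,54.5,1],0,-1]

```text
t: 16.7
tcp_pos: [0.5768, 0.0399, 0.4815]
tool_rot: [0.735, 0.678, 0.005, 0.009]
force: [0.1, 0.0, -1.0]
finger_gap: 0.244
```

```bash
python3 pole.py; python3 - <<'E'
from tgt import *
s,p,r=tool(); print("pred prong pt",(p+r.apply(PT)).round(4),"eye",eye(1.67).round(4))
im,P,n,T=grab("scene","ins"); hsv=cv2.cvtColor(im,cv2.COLOR_BGR2HSV); m=((hsv[...,0]<6)|(hsv[...,0]>174))&(hsv[...,1]>120)&(P[...,2]>.2)
k,l,st,c=cv2.connectedComponentsWithStats(m.astype(np.uint8))
for i in range(1,k):
    if st[i,4]>15: print(st[i],c[i],np.nanmedian(P[l==i],0).round(4))
y0=P[...,2]; q=P[205:250,340:390].reshape(-1,3); q=q[q[:,2]>.24]; print(q.mean(0).round(4),q.max(0).round(4))
cv2.imwrite("pics/ins_c.png",cv2.resize(im[180:300,300:420],(600,600),interpolation=cv2.INTER_CUBIC))
E
```

```text
t 16.7 tcp [0.5768 0.0399 0.4815] z [ 0.0197 -0.0071 -0.9998] jaw yaw -4.68 f [ 0.1  0.  -1. ] gap 0.244 q [-0.12  0.38  1.46 -0.    1.28 -0.04]
pred prong pt [0.6226 0.1526 0.312 ] eye [0.6233 0.1527 0.312 ]
[324 188  11  16  77] [327.98701299 195.15584416] [0.5926 0.0637 0.3195]
[367 207  16  20 191] [375.08376963 215.56020942] [0.5955 0.1608 0.3204]
[0.61   0.1473 0.3054] [0.6567 0.1745 0.335 ]
```

Predicted prong point is 1 mm from the eye and the insertion met no force. The picture allowance is used up, so I go on by numbers; next are the waypoints for the swing.

```bash
python3 - <<'E'
from tgt import *
for a in(1.65,1.58,1.5,1.42,1.34,1.26,1.18,1.1): print(a,go(a))
E
```

```text
1.65 (array([-3.7,  0.6, -0.2]), np.float64(0.13))
1.58 (array([-17.6,   0.6,  -0.8]), np.float64(0.13))
1.5 (array([-33.4,   0.6,  -0.2]), np.float64(0.13))
1.42 (array([-49.1,   0.5,   1.6]), np.float64(0.13))
1.34 (array([-64.7,   0.4,   4.7]), np.float64(0.13))
1.26 (array([-79.9,   0.3,   9.1]), np.float64(0.13))
1.18 (array([-94.7,   0.1,  14.6]), np.float64(0.13))
1.1 (array([-109.1,   -0. ,   21.3]), np.float64(0.13))
```

servo_tool:
  rows:
    - [[-4,0.6,0],0,-1]
    - [[-17.5,0.6,-0.8],0,-1]
    - [[-33.5,0.6,-0.2],0,-1]
    - [[-49,0.5,1.6],0,-1]
    - [[-65,0.4,4.7],0,-1]
    - [[-80,0.3,9],0,-1]
    - [[-95,0.1,14.6],0,-1]
    - [[-95,0.1,14.6],0,-1]

```text
t: 17.55
tcp_pos: [0.5692, -0.0574, 0.4665]
tool_rot: [0.736, 0.676, 0.004, 0.009]
force: [-0.1, -0.2, -1.2]
finger_gap: 0.246
```

```bash
cat > guard.py <<'E'
from tgt import *
s,p,r=tool(); pr=p+r.apply(PT); q=Rp.inv().apply(pr-O); print("prong press",q.round(4),"ang",np.arctan2(q[2]-.115,.1-q[1]).round(3),"r",np.hypot(q[2]-.115,.1-q[1]).round(4))
for nm in("scene","top"):
    im,P,n,T=grab(nm); hsv=cv2.cvtColor(im,cv2.COLOR_BGR2HSV)
    Q=Rp.inv().apply((P-O).reshape(-1,3)).reshape(P.shape)
    m=(hsv[...,0]>18)&(hsv[...,0]<30)&(hsv[...,1]>180)&(np.abs(Q[...,0])<.09)&(np.abs(Q[...,1])<.2)&(Q[...,2]>.1)
    g=Q[m]
    if len(g)<20: print(nm,"few",len(g)); continue
    v=g[:,1:]-[.1,.115]; rr=np.hypot(*v.T); k=rr>.1; an=np.arctan2(v[k,1],-v[k,0]); print(nm,len(g),"guard ang",np.median(an).round(3),np.percentile(an,[10,90]).round(3),"rmax",rr.max().round(3))
    m=((hsv[...,0]<6)|(hsv[...,0]>174))&(hsv[...,1]>120)&(Q[...,2]>.09)&(Q[...,0]<0)&(Q[...,0]>-.2)
    kk,l,st,c=cv2.connectedComponentsWithStats(m.astype(np.uint8))
    for i in range(1,kk):
        if st[i,4]>15: print(nm,"red",st[i,4],np.nanmedian(Q[l==i],0).round(4),"tool",(r.inv().apply(np.nanmedian(P[l==i],0)-p)*1000).round(1))
E
python3 guard.py; python3 pole.py; python3 - <<'E'
from tgt import *
for a in(1.1,1.02,.94,.86,.78,.7,.62): print(a,go(a))
E
```

```text
prong press [-0.04    0.0215  0.2969] ang 1.164 r 0.1981
scene 1565 guard ang 1.234 [1.204 1.247] rmax 0.184
scene red 70 [-0.0617 -0.0698  0.3038] tool [ 26.2  11.4 162.8]
scene red 159 [-0.0693  0.0273  0.3057] tool [122.8   3.7 160.1]
scene red 150 [-0.0756  0.29    0.1292] tool [387.   -5.8 334.7]
top 296 guard ang 1.21 [1.19  1.223] rmax 0.177
top red 69 [-0.0809  0.2844  0.1307] tool [380.5 -11.3 333.2]
t 17.65 tcp [ 0.5694 -0.0557  0.4673] z [ 0.02   -0.0073 -0.9998] jaw yaw -4.76 f [-0.2 -0.2 -0.9] gap 0.247 q [-0.29  0.38  1.5  -0.    1.24 -0.21]
1.1 (array([-13.2,  -0.3,   6.5]), np.float64(0.04))
1.02 (array([-27. ,  -0.5,  14.3]), np.float64(0.04))
0.94 (array([-40.1,  -0.7,  23.2]), np.float64(0.04))
0.86 (array([-52.4,  -0.9,  33.1]), np.float64(0.04))
0.78 (array([-63.9,  -1.1,  44. ]), np.float64(0.04))
0.7 (array([-74.5,  -1.4,  55.8]), np.float64(0.04))
0.62 (array([-84.2,  -1.6,  68.3]), np.float64(0.04))
```

Guard follows: about 1.21 to 1.23 rad against the prong's 1.16, which matches the ring's slack. Going on.

servo_tool:
  rows:
    - [[-13,-0.3,6.5],0,-1]
    - [[-27,-0.5,14.3],0,-1]
    - [[-40,-0.7,23],0,-1]
    - [[-52.5,-0.9,33],0,-1]
    - [[-64,-1.1,44],0,-1]
    - [[-74.5,-1.4,56],0,-1]
    - [[-84,-1.6,68.3],0,-1]
    - [[-84,-1.6,68.3],0,-1]

```text
t: 18.45
tcp_pos: [0.5616, -0.1412, 0.397]
tool_rot: [0.736, 0.676, 0.004, 0.008]
force: [-0.8, -0.2, -0.9]
finger_gap: 0.256
```

```bash
python3 guard.py; python3 pole.py; python3 - <<'E'
from tgt import *
for a in(.54,.46,.38,.3,.22,.15,.1): print(a,go(a))
E
```

```text
prong press [-0.041  -0.0623  0.2275] ang 0.606 r 0.1975
scene 1680 guard ang 0.673 [0.657 0.69 ] rmax 0.168
scene red 65 [-0.0646 -0.1534  0.2339] tool [ 26.3   9.5 163.2]
scene red 150 [-0.0701 -0.055   0.2359] tool [124.1   4.1 160.6]
scene red 150 [-0.0753  0.2902  0.1286] tool [470.2  -3.1 266.1]
top 781 guard ang 0.666 [0.649 0.682] rmax 0.176
top red 89 [-0.075  -0.064   0.2405] tool [115.3  -0.9 155.9]
top red 70 [-0.0809  0.2839  0.1307] tool [463.8  -8.7 263.9]
t 18.55 tcp [ 0.5622 -0.1402  0.3989] z [ 0.019  -0.007  -0.9998] jaw yaw -4.8 f [ 0.1 -0.  -0.5] gap 0.242 q [-0.44  0.47  1.56  0.    1.09 -0.35]
0.54 (array([-8.4, -0.2, 12.7]), np.float64(0.0))
0.46 (array([-16. ,  -0.4,  26.7]), np.float64(0.0))
0.38 (array([-22.3,  -0.7,  41.1]), np.float64(0.0))
0.3 (array([-27.5,  -1. ,  56.1]), np.float64(0.0))
0.22 (array([-31.5,  -1.3,  71.4]), np.float64(0.0))
0.15 (array([-34. ,  -1.6,  85.1]), np.float64(0.0))
0.1 (array([-35.2,  -1.8,  94.9]), np.float64(0.0))
```

servo_tool:
  rows:
    - [[-8.5,0,12.7],0,-1]
    - [[-16,0,26.7],0,-1]
    - [[-22.3,-0.4,41],0,-1]
    - [[-27.5,-0.7,56],0,-1]
    - [[-31.5,-1,71.4],0,-1]
    - [[-34,-1.4,85],0,-1]
    - [[-35.2,-1.6,95],0,-1]
    - [[-35.2,-1.6,95],0,-1]

```text
t: 19.35
tcp_pos: [0.5589, -0.1758, 0.3021]
tool_rot: [0.736, 0.677, 0.004, 0.007]
force: [0.1, 0.7, -1.2]
finger_gap: 0.246
```

```bash
python3 guard.py; python3 pole.py; python3 - <<'E'
from tgt import *
for a in(.05,0): print(a,go(a))
print(go(0,off=(0,0,-12)))
E
```

```text
prong press [-0.041  -0.0969  0.1327] ang 0.09 r 0.1977
scene 1545 guard ang 0.15 [0.133 0.167] rmax 0.186
scene red 50 [-0.064  -0.1877  0.1396] tool [ 26.9  10.3 162.6]
scene red 134 [-0.0704 -0.09    0.1407] tool [123.8   3.6 161. ]
scene red 150 [-0.075   0.2904  0.129 ] tool [504.4  -1.1 171. ]
top 371 guard ang 0.165 [0.143 0.185] rmax 0.173
top red 70 [-0.0809  0.2843  0.1308] tool [498.1  -7.  169.2]
t 19.45 tcp [ 0.5595 -0.1758  0.3039] z [ 0.0187 -0.007  -0.9998] jaw yaw -4.78 f [-0.1 -1.  -1. ] gap 0.252 q [-0.5   0.6   1.63  0.    0.89 -0.41]
0.05 (array([-0.7, -0.3,  9.5]), np.float64(0.02))
0 (array([-0.9, -0.5, 19.4]), np.float64(0.02))
(array([-0.8, -0.8, 31.4]), np.float64(0.02))
```

servo_tool:
  rows:
    - [[-0.5,0,8],0,-1]
    - [[-0.8,0,15],0,-1]
    - [[-0.8,0,21],0,-1]
    - [[-0.8,-0.3,26],0,-1]
    - [[-0.8,-0.5,30],0,-1]
    - [[-0.8,-0.5,32],0,-1]
    - [[-0.8,-0.5,32],0,-1]

```text
t: 20.15
tcp_pos: [0.5596, -0.1768, 0.2721]
tool_rot: [0.736, 0.677, 0.005, 0.009]
force: [0.1, -0.4, 3.0]
finger_gap: 0.251
```

```bash
python3 guard.py; python3 pole.py
```

```text
prong press [-0.0397 -0.098   0.1027] ang -0.062 r 0.1984
scene 1454 guard ang 0.019 [0.002 0.038] rmax 0.179
scene red 54 [-0.0626 -0.1878  0.1097] tool [ 27.   10.1 162.5]
scene red 129 [-0.0697 -0.0905  0.1133] tool [124.4   3.2 158.3]
scene red 151 [-0.0756  0.2899  0.1287] tool [505.1  -2.4 140.9]
top 208 guard ang 0.037 [0.02  0.061] rmax 0.172
top red 70 [-0.0806  0.2841  0.1313] tool [498.9  -7.5 138.2]
t 20.25 tcp [ 0.5596 -0.1768  0.2723] z [ 0.019  -0.0069 -0.9998] jaw yaw -4.78 f [-1.1  0.   3. ] gap 0.246 q [-0.5   0.65  1.65  0.    0.82 -0.42]
```

servo_tool:
  rows:
    - [[0,0,2],0,-1]
    - [[0,0,4],0,-1]
    - [[0,0,5],0,-1]
    - [[0,0,5],0,-1]

```text
t: 20.65
tcp_pos: [0.5598, -0.177, 0.2684]
tool_rot: [0.736, 0.677, 0.005, 0.009]
force: [-2.6, 0.0, 9.1]
finger_gap: 0.249
```

```bash
python3 guard.py; python3 pole.py
```

```text
prong press [-0.0392 -0.0982  0.099 ] ang -0.08 r 0.1988
scene 1463 guard ang 0.019 [0.    0.037] rmax 0.179
scene red 52 [-0.0622 -0.1891  0.1069] tool [ 26.4  10.3 161.7]
scene red 128 [-0.0697 -0.0902  0.1125] tool [124.7   2.3 155.3]
scene red 148 [-0.0751  0.2901  0.129 ] tool [505.4  -2.  136.8]
top 187 guard ang 0.036 [0.016 0.063] rmax 0.172
top red 70 [-0.0812  0.2839  0.1309] tool [498.7  -8.  134.7]
t 20.75 tcp [ 0.5598 -0.1769  0.2685] z [ 0.0202 -0.0071 -0.9998] jaw yaw -4.79 f [-2.2 -1.1  9.4] gap 0.247 q [-0.5   0.66  1.65  0.    0.81 -0.42]
```

The guard did not move under 9 N, so it is on its hard stop. Centre the prong in the ring and withdraw it along press -x.

servo_tool:
  rows:
    - [[0,0,-4],0,-1]
    - [[0,0,-8],0,-1]
    - [[0,0,-9],0,-1]
    - [[0,0,-9],0,-1]

```text
t: 21.15
tcp_pos: [0.5596, -0.1769, 0.2772]
tool_rot: [0.736, 0.677, 0.005, 0.009]
force: [0.4, -0.1, -1.3]
finger_gap: 0.246
```

```bash
python3 guard.py; python3 pole.py
```

```text
prong press [-0.0396 -0.0981  0.1078] ang -0.036 r 0.1982
scene 1457 guard ang 0.02 [0.003 0.036] rmax 0.179
scene red 53 [-0.0624 -0.1893  0.113 ] tool [ 26.1   9.7 164.4]
scene red 135 [-0.0693 -0.0911  0.1155] tool [124.    2.7 161.1]
scene red 148 [-0.0758  0.2903  0.1284] tool [505.3  -2.6 146. ]
top 228 guard ang 0.036 [0.017 0.058] rmax 0.172
top red 70 [-0.0806  0.2835  0.1311] tool [498.9  -7.6 143.3]
t 21.25 tcp [ 0.5595 -0.1768  0.277 ] z [ 0.0194 -0.0069 -0.9998] jaw yaw -4.78 f [-0.2  0.2 -1.1] gap 0.254 q [-0.5   0.65  1.64  0.    0.83 -0.42]
```

servo_tool:
  rows:
    - [[0,0,-5],0,-1]
    - [[0,-5,-5],0,-1]
    - [[0,-15,-5],0,-1]
    - [[0,-28,-5],0,-1]
    - [[0,-42,-5],0,-1]
    - [[0,-56,-5],0,-1]
    - [[0,-70,-5],0,-1]
    - [[0,-80,-5],0,-1]

```text
t: 22.05
tcp_pos: [0.478, -0.1696, 0.2804]
tool_rot: [0.736, 0.677, 0.005, 0.008]
force: [0.4, 0.7, -1.3]
finger_gap: 0.248
```

```bash
python3 guard.py; python3 pole.py
```

```text
prong press [-0.1218 -0.0976  0.111 ] ang -0.02 r 0.1976
scene 1468 guard ang 0.019 [0.002 0.036] rmax 0.179
scene red 51 [-0.145  -0.1889  0.1173] tool [ 26.4   9.5 163.2]
scene red 125 [-0.1501 -0.0908  0.1188] tool [123.6   4.1 161.1]
scene red 151 [-0.0752  0.2903  0.1291] tool [504.9  79.9 150.5]
top 401 guard ang 0.035 [0.013 0.057] rmax 0.172
top red 70 [-0.0804  0.2838  0.1315] tool [498.3  74.4 148. ]
t 22.15 tcp [ 0.4779 -0.1696  0.2803] z [ 0.017  -0.0055 -0.9998] jaw yaw -4.82 f [ 0.4  0.1 -2.5] gap 0.246 q [-0.56  0.57  1.84  0.01  0.72 -0.48]
```

servo_tool:
  rows:
    - [[-15,4,0],0,-1]
    - [[-45,12,0],0,-1]
    - [[-85,20,0],0,-1]
    - [[-125,28,10],0,-1]
    - [[-150,34,35],0,-1]
    - [[-157,35,60],0,-1]
    - [[-157,35,80],0,-1]
    - [[-157,35,86],0,-1]

```text
t: 22.95
tcp_pos: [0.5008, -0.3308, 0.1932]
tool_rot: [0.737, 0.676, 0.004, 0.007]
force: [-0.3, 0.2, -1.1]
finger_gap: 0.245
```

servo_tool:
  rows:
    - [[0,0,4],0,-1]
    - [[0,0,8],0,-1]
    - [[0,0,9],0,-1]
    - [[0,0,9],0,-1]

```text
t: 23.35
tcp_pos: [0.5013, -0.3309, 0.1849]
tool_rot: [0.736, 0.676, 0.004, 0.007]
force: [0.3, 0.4, -1.9]
finger_gap: 0.246
```

```bash
python3 pole.py
```

```text
t 23.35 tcp [ 0.5013 -0.3309  0.1849] z [ 0.0162 -0.0049 -0.9999] jaw yaw -4.86 f [ 0.3  0.4 -1.9] gap 0.246 q [-0.77  0.81  1.64  0.01  0.68 -0.7 ]
```

Almost touching; 2 mm more, then let go and lift away.

servo_tool:
  rows:
    - [[0,0,1.5],0,-1]
    - [[0,0,1.5],0,-1]
    - [[0,0,1.5],0,-0.3]
    - [[0,0,1.5],0,0.1]
    - [[0,0,1.5],0,0.3]
    - [[0,0,-10],0,0.3]
    - [[0,0,-50],0,0.3]
    - [[0,0,-95],0,0.3]

```text
t: 24.15
tcp_pos: [0.4992, -0.3301, 0.28]
tool_rot: [0.737, 0.676, 0.004, 0.005]
force: [0.4, -1.9, -0.0]
finger_gap: 0.653
```

servo_tool:
  rows:
    - [[-20,0,-40],0,0.3]
    - [[-60,-20,-60],0,0.3]
    - [[-60,-20,-60],0,0.3]
    - [[-60,-20,-60],0,0.3]

```text
t: 24.55
tcp_pos: [0.4727, -0.3888, 0.3412]
tool_rot: [0.737, 0.676, 0.004, 0.006]
force: [-1.6, 0.2, 0.0]
finger_gap: 0.649
```

```bash
python3 guard.py; python3 - <<'E'
from press import *
for nm in("scene","top"):
    im,P,n,T=grab(nm,"fin_"+nm); hsv=cv2.cvtColor(im,cv2.COLOR_BGR2HSV)
    m=((hsv[...,0]<6)|(hsv[...,0]>174))&(hsv[...,1]>100)&(P[...,2]<.06)&(P[...,0]>.4)&(P[...,0]<.7)&(P[...,1]<0)
    k,l,st,c=cv2.connectedComponentsWithStats(m.astype(np.uint8))
    for i in range(1,k):
        if st[i,4]>8: print(nm,"red",st[i,4],np.nanmedian(P[l==i],0).round(4))
    m=(hsv[...,2]<70)&(P[...,0]>.45)&(P[...,0]<.55)&(P[...,1]<-.2)&(P[...,1]>-.45)&(P[...,2]>.012)&(P[...,2]<.05)
    if m.sum(): q=P[m]; print(nm,"handle",m.sum(),np.percentile(q,[2,98],axis=0).round(4).tolist())
    # movables: blob depth checks
    Q=Rp.inv().apply((P-O).reshape(-1,3)).reshape(P.shape)
    m=(hsv[...,0]>8)&(hsv[...,0]<30)&(hsv[...,1]>110)&(P[...,2]<.1)&(P[...,2]>.004)&(P[...,0]<.75)&(P[...,0]>.3)&(P[...,1]<.4)&(P[...,1]>-.2)
    k,l,st,c=cv2.connectedComponentsWithStats(m.astype(np.uint8))
    for i in range(1,k):
        if st[i,4]>60: print(nm,"brass",st[i,4],np.nanmedian(P[l==i],0).round(4))
    for lab,(x,y),h in(("cup",(.409,-.063),.03),("oil",(.596,.319),.05)):
        m=(np.hypot(P[...,0]-x,P[...,1]-y)<.07)&(P[...,2]>h)&(P[...,2]<.2); print(nm,lab,m.sum(),(np.nanmedian(P[m],0).round(4) if m.any() else None))
D=np.load("scene.npz");P=D["P"]
for lab,(x,y),h in(("cup",(.409,-.063),.03),("oil",(.596,.319),.05)):
    m=(np.hypot(P[...,0]-x,P[...,1]-y)<.07)&(P[...,2]>h)&(P[...,2]<.2); print("scene before",lab,m.sum(),np.nanmedian(P[m],0).round(4))
E
```

```text
prong press [-0.1088 -0.3161  0.1719] ang 0.136 r 0.42
scene 1465 guard ang 0.019 [0.002 0.037] rmax 0.179
scene red 148 [-0.0755  0.2901  0.1293] tool [723.8  63.3 211.3]
top 858 guard ang 0.035 [0.013 0.057] rmax 0.172
top red 70 [-0.0808  0.2838  0.13  ] tool [717.4  58.1 210.5]
scene red 48 [ 0.5157 -0.3067  0.0198]
scene red 108 [ 0.5187 -0.2083  0.0209]
scene handle 301 [[0.4919, -0.3971, 0.0132], [0.5192, -0.3023, 0.0263]]
scene brass 520 [0.4055 0.3111 0.0146]
scene cup 362 [ 0.406  -0.0593  0.0423]
scene oil 808 [0.6085 0.3277 0.0889]
top handle 5 [[0.4948, -0.3352, 0.0213], [0.5147, -0.3116, 0.0275]]
top brass 433 [0.4022 0.3066 0.0174]
top cup 0 None
top oil 402 [0.5904 0.3136 0.0915]
scene before cup 363 [ 0.406  -0.059   0.0427]
scene before oil 807 [0.6087 0.3278 0.0892]
```

```bash
python3 -c "
from station import sign_off, sense
print(sense()['t'], sign_off())"
```

```text
the job is handed in; nothing more can be done
24.75 None
```

The whole task was carried out and handed in at 24.75 s of the 72 s allowed. Nothing slipped or had to be redone. The hand-in reports no verdict, so these results are my own measurements.

- **Blank:** it was seated in the round cavity with its top at 75.5 mm (75 expected) and within about 1 mm of centre. It could not be measured again once the guard was down.
- **Pole:** I drew it out by the neck, put it down and took it again by the black handle. The prong went through the ring without contact force.
- **Guard:** the prong swung it down in small steps, and it did not move further when pressed with about 9 N. The cameras read 0.019 rad (scene) and 0.035 rad (top). Both are measured on the frame's upper face, which reads about 0.02 to 0.03 rad high, so I take it as shut on its stop. The top-camera figure is close to the 0.04 limit. The reading did not change when the prong was pulled out.
- **Final layout:** the pole lies flat on the open bench (handle from about y = -0.40 to -0.30 m, x about 0.50 m), clear of press and sleeve. The square blank, bottle and cup read the same as at the start, to within a few millimetres.

One check failed: the picture limit stopped me from viewing the inserted prong. I relied on the computed position, the forces and the guard following the prong instead.

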